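Unmould the shelf feet and box them for stock

ROBOT

A 6-joint arm with a two-finger parallel gripper is mounted at the origin on the work surface. World frame = base frame: x ahead of the robot, y to its left, z up, the work surface at z = 0. Lengths are in mm, angles in rad, forces in N, time in s.
With the tool pointing down it reaches from about 275 to 750 mm from the base axis. Payload 10.2 kg.
Tool frame: the origin (TCP) lies midway between the tips of the shut fingers; the grasp point (between the pads) lies 19 mm behind it (ctrl.pinch_z is the distance from the TCP to the grasp point, in mm); x points along the fingers, z is the direction in which the jaws open and shut, and the axes are right-handed (so a half turn about x gives the same grasp; the last joint's range is limited). The gripper opens to 85 mm and grips with 20 to 120 N. Pads are 22 mm wide; open, the fingers measure 114 mm over their backs; the gripper's body (76 mm by 85 mm) begins 54 mm behind the grasp point. The pads swing forward as they close: fully open they stand 13 mm farther back than shut.
Start: joints at [-1.411, 0.313, 1.498, -0, 1.331, -0.223], TCP at [196.085, -487.013, 231.294] pointing down, gripper open.
Joint ranges: [-2.94, 2.94], [-0.97, 2.17], [0.19, 2.56], [-1.23, 4.37], [0.02, 3.11], [-2.88, 2.88]. Speed limits (rad/s): [2.39, 2.39, 3.01, 3.14, 3.14, 3.14].

INTERFACE

Orientations are given as a unit quaternion [w, x, y, z].
In Python, from rig import ctrl, capture, workorder, nets gives the robot as it stands. The module is installed in compiled form; this text tells all that it offers.
- The arm moves only by the tool send_rows, never from a script. Its argument "rows" is text: rows parted by semicolons, each of 5 numbers parted by spaces: the opening, from 0 (shut) to 1 (fully open), then the shift along the tool's x, y, z in cm, then the turn about the tool's x in units of 5 degrees (1.0 is 5 degrees). In form: grip x y z yaw; .... A call has 1 to 12 rows; each row is the pose to reach, as a shift and turn from the pose commanded when the call began, along the tool's axes at that moment; what a row does not reach only later rows make up. A row lasts 1/10 s, in which the tool goes at most 50 mm and 8.59 degrees, less where a joint would pass 70% of its speed; a pose out of reach is approached as far as the arm can. A call with a gripper value outside its range is refused whole. The fingers move at their own pace and stop on an object; "grip_force" is the grip in N (left out, the last holds). Time passes only in rows, so rows that repeat a pose let the fingers close. It gives the time, the measured TCP pose, the force and the opening at its end, in the units of the state.
- ctrl.sense(): the state, without advancing time (a new reading comes with each control period).
- capture(name): name is "scene" or "top" or "wrist"; returns a dict with "pixels" (480x640x3 uint8, red, green, blue), "intrinsics" (3x3 intrinsics, pixels), "view" (4x4, takes a point from world to camera coordinates); the wrist camera has in their place "mount" (4x4, takes a point from camera to tool coordinates, whose origin is the TCP and whose axes are the tool frame's). Camera axes: x right, y down, z forward; pixel columns grow to the right and rows downward; lengths in mm; the calibration is good to about 2 mm. A picture is of the moment at which its call begins: read the wrist's pose just before it. There is no depth.
- workorder.finish_job(): hands the job in, once; it reports no verdict.
Trained networks look in a picture, given as the dict that the camera call returned (one of the last four; its "shot" number tells which), for a name from the list of things; names that differ only in an ending like _2 or _b are one class to them, and where a whole thing is asked for, a point or a joint stands for the part that bears it (a point fixed in the world has none). Each returns a list of dicts, best first, with "confidence" (0 to 1); they miss things now and then, are a little off and sometimes report something else, mostly with a low value. They report only what shows in the picture. A call takes as long as a camera call. They do not tell look-alikes from the thing itself.
- nets.boxes_of(picture, target): "location" ([x, y, z] in mm, in world coordinates, good to about 4 mm: the middle of the surface that is visible of it).
- nets.spot_point(picture, target): "location" ([x, y, z] in mm, in world coordinates, good to about 4 mm: a listed point, or the origin of a listed thing).
The state is a dict: "time_s": time; "joints": joint angles; "dq": joint speeds; "tau": joint torques, N m; "eef_pos": TCP position; "ee_rot": TCP orientation; "force": force on the tool from outside, world axes, zero at the start; "wrist_torque": the same for the moment, N m; "grip_width": opening from 0.0 (shut) to 1.0 (fully open).
Only numpy, scipy, OpenCV 4.12 (cv2) and the standard library are available. Lean on these libraries where they do the work, as an engineer would, in place of code of your own. Each camera call takes 0.05 s, during which the arm holds its last target.

TASK

The cast shelf feet in the mould have set: first take the hold-down bar off the mould and lay it flat along the rubber mat, wholly on it. Then lift every casting out of its pocket and stand it upright on its base inside the wooden stock box without dropping it, and finally put the wooden lid on the box, square to it, so that it sits fully down and level. Leave the other things on the bench alone; the box or the lid may get knocked aside while you work.

Things in the scene. Friction and masses are not known exactly. Their poses are not given: they have to be found in the camera images.
- mould: dark steel open mould, 190 (x) x 140 (y) x 25 mm high, fixed to the bench; origin at the centre of its underside. Six pockets 43 x 39 mm, 10.5 mm deep, in two rows along x: at x = -50, 0, +50 mm, y = -37 and +37 mm. Only some hold a casting
- bar_handle (a point): centre of the handle of the loose aluminium hold-down bar (300 g): bar 180 (x) x 44 (y) x 10 mm; upright handle in its middle 50 (x) x 14 (y) mm, top 66 mm above the bar's underside, this point 38 mm above it. At first the bar lies on the mould's top face along x, between the rows, over the inner edges of the castings' bases
- mat: fixed black rubber mat 230 (x) x 80 (y) x 3 mm, between the mould and the wooden box or lid; origin at the centre of its underside
- box: open plywood stock box, 164 (x) x 150 (y) x 56 mm high outside, walls 7 mm, floor 7 mm (inside 150 x 136 mm, 49 mm deep), loose, 0.6 kg, empty at the start; origin at the centre of its underside
- lid_handle (a point): centre of the bar handle, 60 (x) x 14 (y) x 30 mm high, on the loose plywood lid (250 g). Lid plate 172 (x) x 158 (y) x 8 mm; under it a locating plate 140 x 126 x 6 mm that fits inside the box walls with 5 mm to spare each side. The point is 29 mm above the locating plate's underside (which lies on the bench at first), 79 mm above the box's underside when seated
- foot1_mid (a point): a white cast-resin shelf foot (40 g), all alike, may be absent: base 40 (x) x 36 (y) x 10 mm with an upright rib 34 (x) x 10 (y) mm in the middle, 34 mm high in all; this point is at its centre, 17 mm above its underside. At the start it sits upright in a pocket of the mould, base just below the mould's top face, rib standing 23.5 mm proud, its axes along the mould's
- foot2_mid (a point): a white cast-resin shelf foot (40 g), all alike, may be absent: base 40 (x) x 36 (y) x 10 mm with an upright rib 34 (x) x 10 (y) mm in the middle, 34 mm high in all; this point is at its centre, 17 mm above its underside. At the start it sits upright in a pocket of the mould, base just below the mould's top face, rib standing 23.5 mm proud, its axes along the mould's
- foot3_mid (a point): a white cast-resin shelf foot (40 g), all alike, may be absent: base 40 (x) x 36 (y) x 10 mm with an upright rib 34 (x) x 10 (y) mm in the middle, 34 mm high in all; this point is at its centre, 17 mm above its underside. At the start it sits upright in a pocket of the mould, base just below the mould's top face, rib standing 23.5 mm proud, its axes along the mould's
- foot4_mid (a point): a white cast-resin shelf foot (40 g), all alike, may be absent: base 40 (x) x 36 (y) x 10 mm with an upright rib 34 (x) x 10 (y) mm in the middle, 34 mm high in all; this point is at its centre, 17 mm above its underside. At the start it sits upright in a pocket of the mould, base just below the mould's top face, rib standing 23.5 mm proud, its axes along the mould's
- foot5_mid (a point): a white cast-resin shelf foot (40 g), all alike, may be absent: base 40 (x) x 36 (y) x 10 mm with an upright rib 34 (x) x 10 (y) mm in the middle, 34 mm high in all; this point is at its centre, 17 mm above its underside. At the start it sits upright in a pocket of the mould, base just below the mould's top face, rib standing 23.5 mm proud, its axes along the mould's
- foot6_mid (a point): a white cast-resin shelf foot (40 g), all alike, may be absent: base 40 (x) x 36 (y) x 10 mm with an upright rib 34 (x) x 10 (y) mm in the middle, 34 mm high in all; this point is at its centre, 17 mm above its underside. At the start it sits upright in a pocket of the mould, base just below the mould's top face, rib standing 23.5 mm proud, its axes along the mould's
- tape: roll of tape, 90 mm across, 24 mm high; a bystander, leave it alone
- wax: small can, 56 mm across, 60 mm high; a bystander, leave it alone
- scraper: scraper 200 mm long, lying flat; a bystander, leave it alone
- carton_a: small carton 70 x 110 x 45 mm; a bystander, leave it alone
- jar: small jar, 52 mm across, 70 mm high; a bystander, leave it alone
Not all that is in view belongs to the job. Leave any purple look-alike of the part that bears lid_handle alone.

How it is judged:
By the outcome, as a careful person would: the job done as asked, in the order asked, and still so for the second after the job is handed in, with the robot touching nothing.
Of foot1, foot2, foot3, foot4, foot5, foot6 only 3 to 5 are there at a start; the rules pass over those that are not, and their reading is None.
At some moment in a run one of lid, box may be knocked a few centimetres aside while the robot is not near it.
It also fails if it takes over 210 s, if anything falls off the work surface, if the arm or the gripper's body presses on something with over 40 N, if the wrist force passes 120 N, or if a joint passes its speed limit or range.

## Working session

There is one attempt and no reset: what is moved stays moved. The work goes in short steps, Python scripts to look and compute and a tool call to move; the robot and the scene stay as the last step left them, time stands still between calls to the robot, and variables do not carry over. Pictures are saved under pics/ and viewed, and the job is handed in when it is done.

Besides the shell and the picture viewer there is one more tool, called after "Emit:" as name(argument=value, ...), one argument or row to a line, values as JSON. send_rows: Moves the arm, as the interface text tells. Its arguments: {"type":"object","properties":{"rows":{"type":"string"},"grip_force":{"type":"number"}},"required":["rows"]}

```bash
ls; mkdir -p pics; cat > h.py <<'E'
import numpy as np, cv2
from rig import ctrl, capture, workorder, nets
def save(c,n): cv2.imwrite('pics/'+n+'.png', c['pixels'][:,:,::-1])
E
python3 - <<'E'
from h import *
s=ctrl.sense(); print(s['time_s'],s['eef_pos'],s['ee_rot'],s['grip_width'],ctrl.pinch_z)
for n in ['top','scene']:
    c=capture(n); save(c,n+'0'); print(n,c['intrinsics'].tolist() if hasattr(c['intrinsics'],'tolist') else c['intrinsics']); print(np.round(c['view'],3).tolist())
    for t in ['mould','mat','box']:
        print(t,[(np.round(r['location'],1).tolist(),round(r['confidence'],2)) for r in nets.spot_point(c,t)])
    for t in ['bar_handle','lid_handle','foot1_mid']:
        print(t,[(np.round(r['location'],1).tolist(),round(r['confidence'],2)) for r in nets.spot_point(c,t)])
print(ctrl.sense()['time_s'])
E
```

```text
pics
0.0 [ 196.02912645 -486.74707581  230.75059814] [ 0.58567374  0.39607891  0.58629921 -0.39542509] 0.9992346114985162 18.700000000000003
top [[504.12014745030336, 0.0, 318.91415877143424], [0.0, 504.12014745030336, 239.32765323324722], [0.0, 0.0, 1.0]]
[[0.008, -1.0, 0.001, -40.317], [-0.994, -0.008, -0.106, 566.633], [0.106, 0.0, -0.994, 1164.933], [0.0, 0.0, 0.0, 1.0]]
mould [([533.4, -290.3, 0.3], 0.69), ([350.3, -190.3, -2.0], 0.23)]
mat [([535.7, -77.9, -1.3], 0.61)]
box [([539.8, 344.6, -0.4], 0.6)]
bar_handle [([535.3, -285.4, 60.8], 0.84), ([539.9, -324.8, 39.5], 0.69)]
lid_handle [([310.2, 253.1, 26.0], 0.92), ([534.2, 97.3, 22.7], 0.88), ([586.5, -323.4, 34.4], 0.51)]
foot1_mid []
scene [[593.3680208619214, 0.0, 320.67533109842424], [0.0, 593.3680208619214, 238.8043407019433], [0.0, 0.0, 1.0]]
[[0.723, 0.69, -0.012, -392.532], [0.584, -0.621, -0.523, -304.505], [-0.369, 0.372, -0.852, 1500.989], [0.0, 0.0, 0.0, 1.0]]
mould [([530.8, -290.7, -2.3], 0.63), ([586.5, -330.0, 31.0], 0.62), ([484.5, -258.8, 32.4], 0.29)]
mat [([538.8, -78.4, -4.1], 0.86)]
box [([540.2, 350.5, -0.6], 0.7)]
bar_handle [([535.6, -288.0, 61.5], 0.92)]
lid_handle [([534.1, 95.5, 31.2], 0.96), ([303.1, 249.4, 30.9], 0.75), ([539.8, -326.2, 34.3], 0.2)]
foot1_mid [([531.1, -290.5, -2.4], 0.64)]
0.7
```

View pics/top0.png

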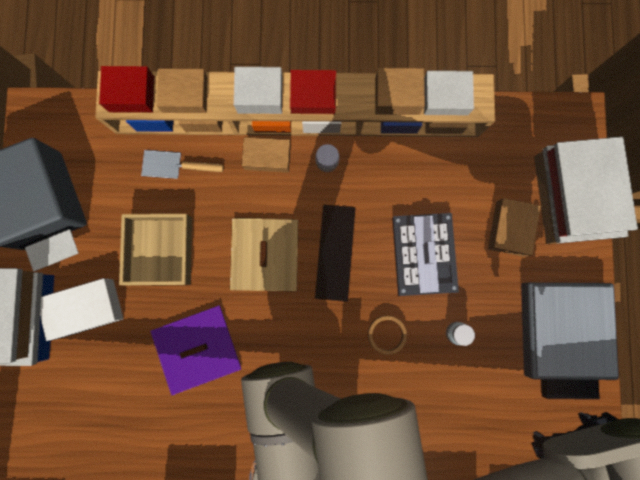

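View pics/scene0.png

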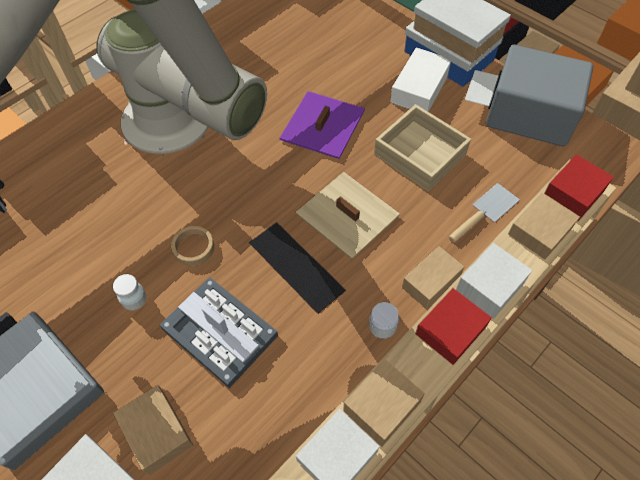

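The top view shows the mould at (424,254), the mat at (336,252), the wooden lid at (264,255), the purple look-alike at (195,350) and the box at (154,249). I'll take close crops next.

```bash
python3 - <<'E'
import cv2
a=cv2.imread('pics/top0.png'); b=cv2.imread('pics/scene0.png')
cv2.imwrite('pics/t0c.png',cv2.resize(a[200:310,300:470],None,fx=4.6,fy=4.6,interpolation=cv2.INTER_CUBIC))
cv2.imwrite('pics/s0c.png',cv2.resize(b[265:395,150:290],None,fx=4.5,fy=4.5,interpolation=cv2.INTER_CUBIC))
cv2.imwrite('pics/t0d.png',cv2.resize(a[195:310,110:310],None,fx=4,fy=4,interpolation=cv2.INTER_CUBIC))
E
```

```text
(no output)
```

View pics/t0c.png

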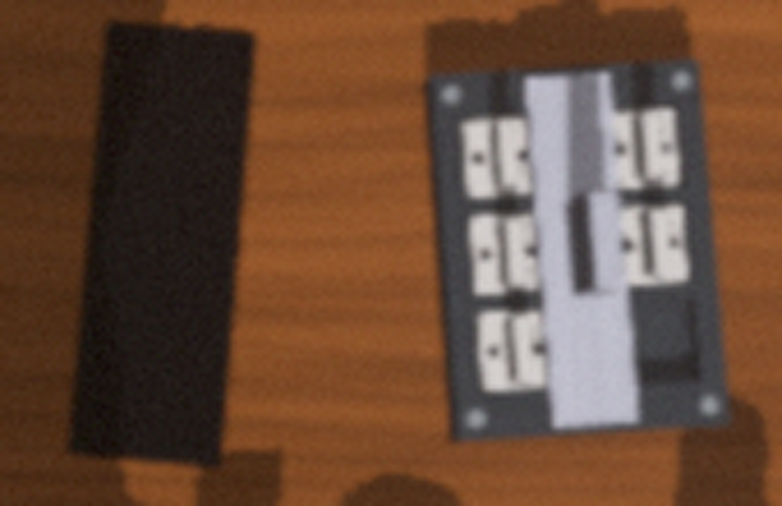

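View pics/s0c.png

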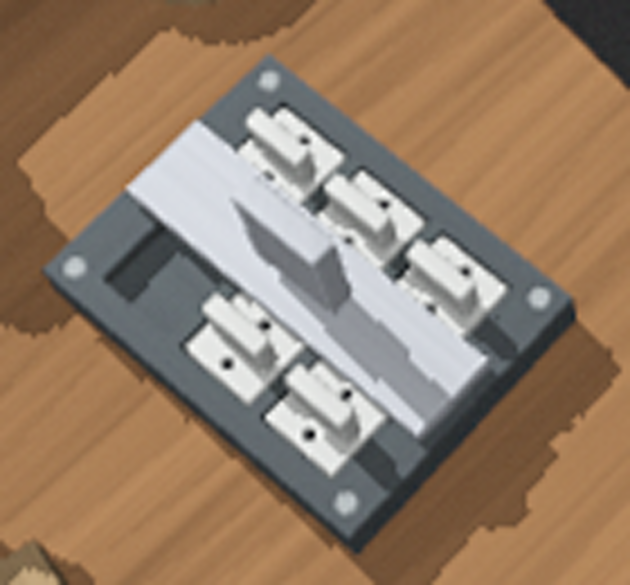

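View pics/t0d.png

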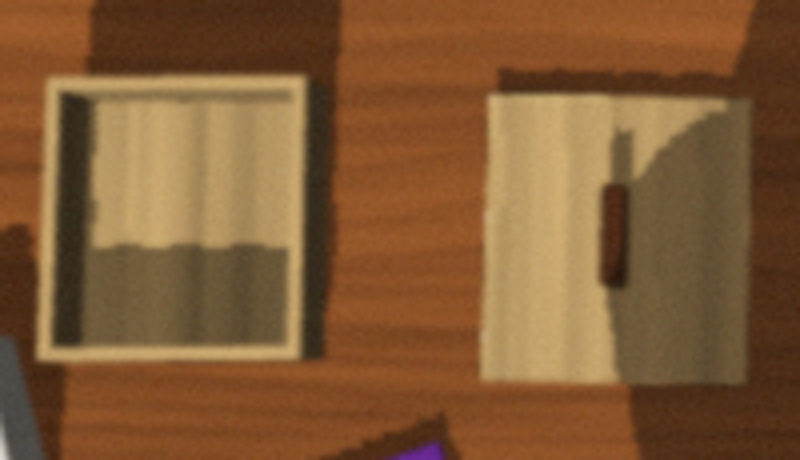

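```bash
cat >> h.py <<'E'
from scipy.spatial.transform import Rotation as Ro
from scipy.optimize import least_squares
def R(s): q=s['ee_rot']; return Ro.from_quat([q[1],q[2],q[3],q[0]]).as_matrix()
def yawdir(s): # direction angle of jaw axis (deg, mod 180) 
    z=R(s)[:,2]; return (np.degrees(np.arctan2(z[1],z[0])))
def plan(x,y,z,jaw=None,s=None):
    """rows numbers (cm, 5deg units) to bring TCP to x,y,z and the jaw axis to 'jaw' deg (mod 180)"""
    s=s or ctrl.sense(); M=R(s); d=M.T@(np.array([x,y,z])-s['eef_pos'])/10
    t=0
    if jaw is not None:
        a=yawdir(s); dd=(jaw-a+90)%180-90   # ccw from above
        t=-dd/5 if M[2,0]<0 else dd/5
    return np.round(d,2).tolist(), round(t,2)
def proj(c,P,M=None):
    M=c['view'] if M is None else M
    p=(M[:3,:3]@np.atleast_2d(P).T+M[:3,3:4]); q=c['intrinsics']@p; return (q[:2]/q[2]).T
def rect(x,y,a,lx,ly,z):
    ca,sa=np.cos(a),np.sin(a)
    return np.array([[x+ca*u-sa*v,y+sa*u+ca*v,z] for u,v in [(lx/2,ly/2),(lx/2,-ly/2),(-lx/2,-ly/2),(-lx/2,ly/2)]])
def fit(c,pix,lx,ly,z,x0,M=None):
    f=lambda p:(proj(c,rect(*p,lx,ly,z),M)-pix).ravel()
    r=least_squares(f,x0); return r.x, np.abs(r.fun).max()
E
python3 - <<'E'
from h import *
s=ctrl.sense(); print(np.round(R(s),3).tolist(), yawdir(s))
c=capture('top'); d=capture('scene'); w=capture('wrist'); print(np.round(w['mount'],2).tolist(), w['intrinsics'].tolist() )
save(w,'w0')
o=lambda l,f,ox,oy: np.array(l)/f+[ox,oy]
def pr(n,r): print(n,np.round(r[0][:2],1),round(np.degrees(r[0][2]),2),'res',round(r[1],2))
mt=o([(430,78),(695,62),(728,425),(452,440)],4.6,300,200)
pr('mould',fit(c,mt,190,140,25,[535,-290,0]))
ms=o([(575,302),(354,535),(46,270),(268,57)],4.5,150,265)
pr('mould s',fit(d,ms,190,140,25,[535,-290,0]))
pr('mat',fit(c,o([(108,22),(254,33),(219,463),(70,452)],4.6,300,200),230,80,3,[535,-80,0]))
pr('bar',fit(c,o([(523,75),(608,70),(638,425),(550,430)],4.6,300,200),180,44,35,[535,-290,0]))
pr('box',fit(c,o([(47,75),(308,75),(305,358),(38,358)],4,110,195),164,150,56,[535,340,0]))
pr('lid',fit(c,o([(489,94),(751,98),(747,383),(481,382)],4,110,195),172,158,14,[535,95,0]))
E
```

```text
[[0.0, 0.928, 0.374], [-0.0, 0.374, -0.928], [-1.0, -0.0, 0.0]] -68.06833733654052
[[-0.0, -0.26, 0.96, -143.46], [0.0, -0.96, -0.26, 66.34], [1.0, 0.0, 0.0, -0.09], [0.0, 0.0, 0.0, 1.0]] [[399.9425571532429, 0.0, 321.67528627415646], [0.0, 399.9425571532429, 239.187653865975], [0.0, 0.0, 1.0]]
mould [ 533.8 -288.6] 3.57 res 0.64
mould s [ 539.9 -288.7] 3.96 res 1.11
mat [538.7 -76.1] -4.51 res 0.76
bar [ 533.5 -288.2] 3.76 res 0.53
box [539.  346.3] 0.88 res 0.91
lid [531.   94.7] -0.1 res 0.21
```

View pics/w0.png

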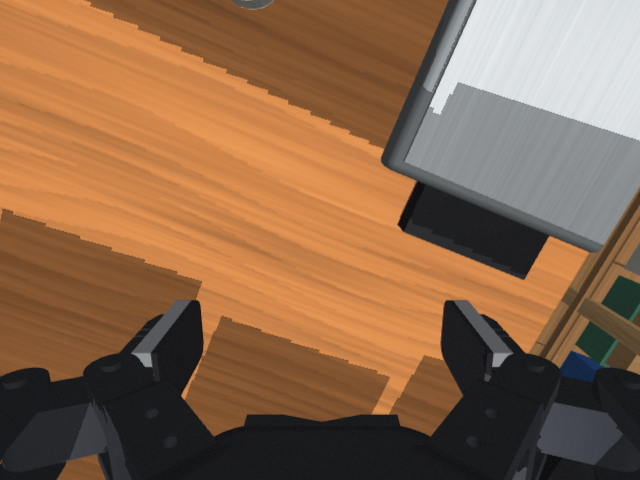

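```bash
python3 - <<'E'
from h import *
print(plan(545,-288,230,-86.3))
E
```

```text
([0.13, 39.8, -5.43], np.float64(3.65))
```

Emit:
send_rows(
  rows="1 0 5 -1 0.5;1 0 10 -2 1;1 0 15 -3 1.5;1 0 20 -4 2;1 0 25 -4 2.5;1 0 30 -5 3;1 0 35 -5.4 3.6;1 0 38 -5.4 3.65;1 0.1 39.8 -5.4 3.65;1 0.1 39.8 -5.4 3.65;1 0.1 39.8 -5.4 3.65;1 0.1 39.8 -5.4 3.65",
  grip_force=40,
)

```text
time_s: 2.05
eef_pos: [544.3, -288.9, 230.5]
ee_rot: [0.516, 0.484, 0.516, -0.484]
force: [-0.5, -0.9, 0.4]
grip_width: 1.002
```

```bash
cat >> h.py <<'E'
def wcap(n=None):
    s=ctrl.sense(); w=capture('wrist')
    T=np.eye(4); T[:3,:3]=R(s); T[:3,3]=s['eef_pos']
    w['view']=np.linalg.inv(T@w['mount'])
    if n: save(w,n)
    return s,w
def sp(c,t): 
    for r in nets.spot_point(c,t): print(t,np.round(r['location'],1).tolist(),round(r['confidence'],2))
E
python3 - <<'E'
from h import *
s,w=wcap('w1'); print(s['time_s'],np.round(s['eef_pos'],1),yawdir(s),s['joints'])
for t in ['bar_handle','mould','foot1_mid']: sp(w,t)
np.savez('w1.npz',view=w['view'],K=w['intrinsics'])
E
```

```text
2.05 [ 544.3 -288.9  230.5] -86.37767343963104 [-6.77722974e-01  5.18822586e-01  1.19865919e+00 -2.03899055e-04
  1.42415337e+00  8.29881635e-01]
bar_handle [538.2, -288.8, 61.8] 0.6
mould [583.7, -248.0, 30.1] 0.49
```

View pics/w1.png

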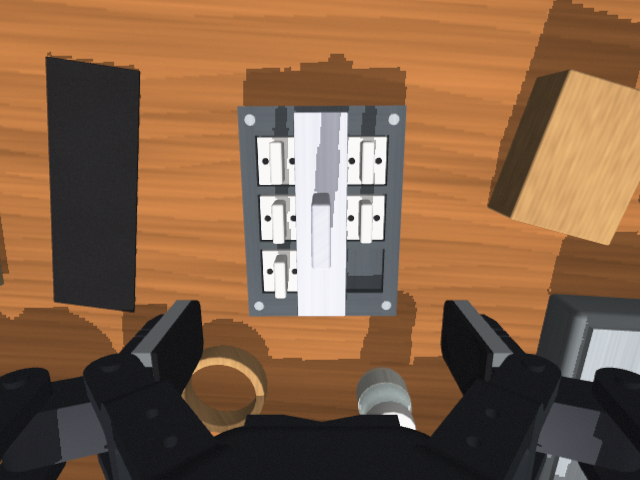

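The wrist view shows five castings: three in the left column and two in the right, with the pocket at (366,270) empty. The bar handle is at (321,235) and the mat at (94,185).

```bash
python3 - <<'E'
from h import *
z=np.load('w1.npz'); w={'view':z['view'],'intrinsics':z['K']}
def pr(n,r): print(n,np.round(r[0][:2],1),round(np.degrees(r[0][2]),2),'res',round(r[1],2)); return r[0]
m=pr('mould',fit(w,np.array([(239,107),(405,107),(397,315),(250,315)]),190,140,25,[535,-290,0]))
pr('bar',fit(w,np.array([(294,112),(349,112),(347,316),(298,316)]),180,44,35,[535,-290,0]))
pr('mat',fit(w,np.array([(47,57),(139,70),(134,311),(55,301)]),230,80,3,[535,-80,0]))
im=cv2.imread('pics/w1.png')
def poly(P,c):
    cv2.polylines(im,[np.round(proj(w,P)*8).astype(int)],True,c,1,cv2.LINE_AA,3)
for (x,y,a) in [(m[0],m[1],m[2])]:
    poly(rect(x,y,a,190,140,25),(0,0,255)); 
    poly(rect(x,y,a,50,14,91),(0,255,0))
    ca,sa=np.cos(a),np.sin(a)
    for u in(-50,0,50):
        for v in(-37,37):
            poly(rect(x+ca*u-sa*v,y+sa*u+ca*v,a,34,10,48.5),(255,0,0))
cv2.imwrite('pics/w1o.png',cv2.resize(im[80:340,200:440],None,fx=2.3,fy=2.3,interpolation=cv2.INTER_CUBIC))
E
```

```text
mould [ 534.9 -290.5] 3.96 res 1.69
bar [ 534.9 -289.8] 3.95 res 0.79
mat [539.1 -76.5] -4.48 res 1.34
```

View pics/w1o.png

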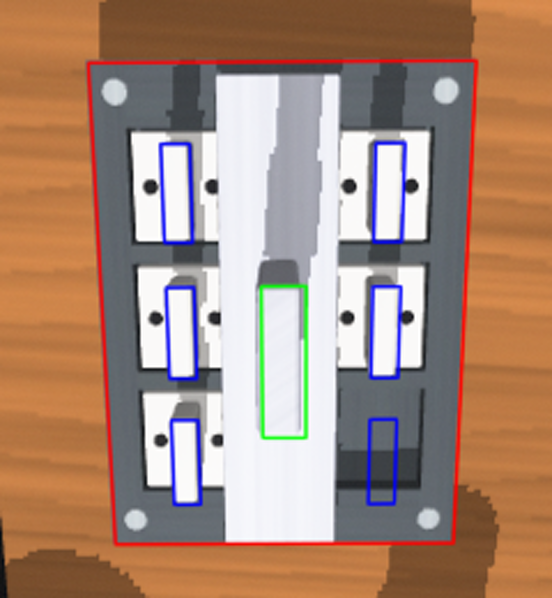

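```bash
python3 - <<'E'
from h import *
print(plan(534.7,-289.3,54,-86.2))
E
```

```text
([17.66, -0.99, -0.01], np.float64(-0.03))
```

Emit:
send_rows(
  rows="0.6 3 -0.9 0 0;0.6 6 -0.95 0 0;0.6 9 -1 0 0;0.6 12 -1 0 0;0.6 14 -1 0 0;0.6 16 -1 0 0;0.6 17.6 -1 0 0;0.6 17.6 -1 0 0;0 17.6 -1 0 0;0 17.6 -1 0 0;0 17.6 -1 0 0;0 17.6 -1 0 0",
  grip_force=60,
)

```text
time_s: 3.45
eef_pos: [535.5, -289.3, 55.4]
ee_rot: [0.516, 0.484, 0.515, -0.484]
force: [-2.1, 1.7, 6.5]
grip_width: 0.155
```

Emit:
send_rows(
  rows="0 0 0 0 0;0 0 0 0 0;0 0 0 0 0;0 -1 0 0 0;0 -2 0 0 0;0 -4 0 0 0;0 -6 0 0 0;0 -8 0 0 0;0 -8 0 0 0",
)

```text
time_s: 4.35
eef_pos: [536.2, -289.7, 137.5]
ee_rot: [0.518, 0.484, 0.514, -0.484]
force: [0.0, -1.1, -2.1]
grip_width: 0.152
```

```bash
python3 - <<'E'
from h import *
s,w=wcap('w2'); print(s['time_s'],np.round(s['eef_pos'],1),yawdir(s),s['force'],s['grip_width'])
sp(w,'bar_handle')
E
```

```text
4.35 [ 536.2 -289.7  137.5] -86.31111335281396 [ 0.03018113 -1.09504988 -2.12171638] 0.15223739026386895
bar_handle [536.8, -286.9, 143.7] 0.68
```

View pics/w2.png

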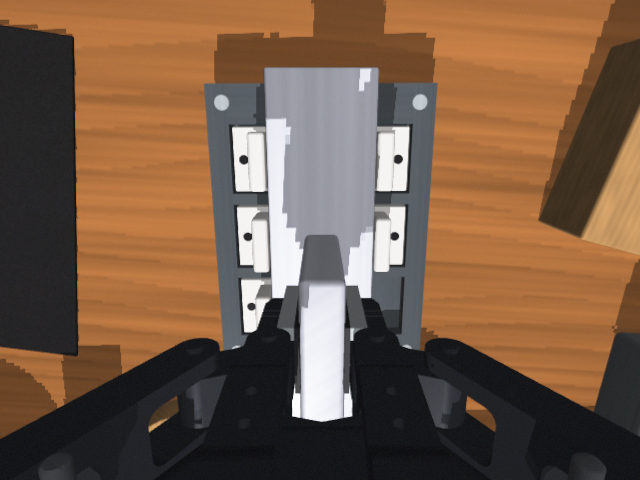

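The bar is held. The mould and castings stayed in place. Next is the mat.

```bash
python3 - <<'E'
from h import *
print(plan(539.3,-76.4,137,-94.5))
E
```

```text
([-0.29, 1.79, -21.16], np.float64(1.64))
```

Emit:
send_rows(
  rows="0 0 0.2 -2 0.1;0 0 0.4 -4.5 0.3;0 0 0.7 -7.5 0.6;0 0 1 -11 0.9;0 0 1.3 -14.5 1.2;0 0 1.6 -18 1.5;0 0 1.8 -20 1.64;0 0 1.8 -21.1 1.64;0 0 1.8 -21.1 1.64;0 0 1.8 -21.1 1.64",
)

```text
time_s: 5.45
eef_pos: [539.4, -77.9, 133.9]
ee_rot: [-0.48, -0.519, -0.48, 0.52]
force: [-0.2, -0.5, -2.0]
grip_width: 0.155
```

```bash
python3 - <<'E'
from h import *
s,w=wcap('w3'); print(s['time_s'],np.round(s['eef_pos'],1),yawdir(s),s['force'],s['grip_width'])
print(plan(539.3,-76.4,34.5,-94.5,s)); np.savez('w3.npz',view=w['view'],K=w['intrinsics'])
E
```

```text
5.45 [539.4 -77.9 133.9] -94.5261412320219 [-0.21169958 -0.4501038  -2.01121812] 0.15470709404709385
([9.94, -0.02, -0.15], np.float64(-0.01))
```

View pics/w3.png

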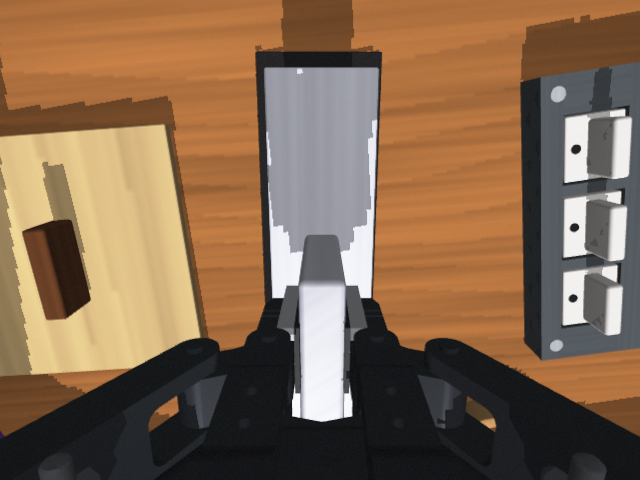

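Emit:
send_rows(
  rows="0 2 0 -0.15 0;0 4 0 -0.15 0;0 6 0 -0.15 0;0 8 0 -0.15 0;0 9 0 -0.15 0;0 9.6 0 -0.15 0;0 9.8 0 -0.15 0;0 9.9 0 -0.15 0;0 9.9 0 -0.15 0;0 9.9 0 -0.15 0",
)

```text
time_s: 6.5
eef_pos: [540.0, -75.8, 35.9]
ee_rot: [0.48, 0.519, 0.48, -0.519]
force: [-0.5, -0.7, -1.7]
grip_width: 0.156
```

Emit:
send_rows(
  rows="0 0.1 0 0 0;0 0.2 0 0 0;0 0.2 0 0 0",
)

```text
time_s: 6.8
eef_pos: [539.7, -75.7, 33.5]
ee_rot: [0.48, 0.519, 0.48, -0.519]
force: [-1.1, 0.8, 0.2]
grip_width: 0.157
```

Emit:
send_rows(
  rows="0 0.05 0 0 0;0 0.05 0 0 0;0.3 0.05 0 0 0;0.5 0.05 0 0 0;0.5 0.05 0 0 0;0.5 0.05 0 0 0;0.5 -3 0 0 0;0.5 -7 0 0 0;0.5 -11 0 0 0;0.5 -15 0 0 0;0.5 -18 0 0 0;0.5 -18 0 0 0",
)

```text
time_s: 8.0
eef_pos: [541.1, -76.2, 217.5]
ee_rot: [0.482, 0.521, 0.477, -0.518]
force: [0.2, -0.6, -0.3]
grip_width: 0.501
```

```bash
python3 - <<'E'
from h import *
s,w=wcap('w4'); print(s['time_s'],np.round(s['eef_pos'],1),yawdir(s),s['force'],s['grip_width'])
# first foot: mould frame
m=(534.5,-289.5,np.radians(3.85))
def mp(u,v): return (m[0]+np.cos(m[2])*u-np.sin(m[2])*v, m[1]+np.sin(m[2])*u+np.cos(m[2])*v)
for u in(50,0,-50):
    for v in(37,-37): print(u,v,np.round(mp(u,v),1))
x,y=mp(0,0)
print(plan(x+5,y,215,-86.15,s))
c=capture('top'); save(c,'top1')
E
```

```text
8.0 [541.1 -76.2 217.5] -94.51181387580257 [ 0.23286787 -0.58789209 -0.33616989] 0.5010049662245251
50 37 [ 581.9 -249.2]
50 -37 [ 586.9 -323.1]
0 37 [ 532.  -252.6]
0 -37 [ 537.  -326.4]
-50 37 [ 482.1 -255.9]
-50 -37 [ 487.1 -329.8]
([0.31, 1.51, 21.28], np.float64(-1.67))
```

View pics/w4.png

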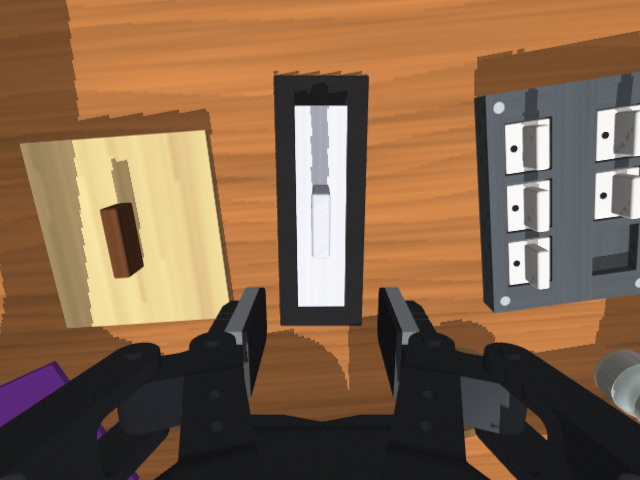

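View pics/top1.png

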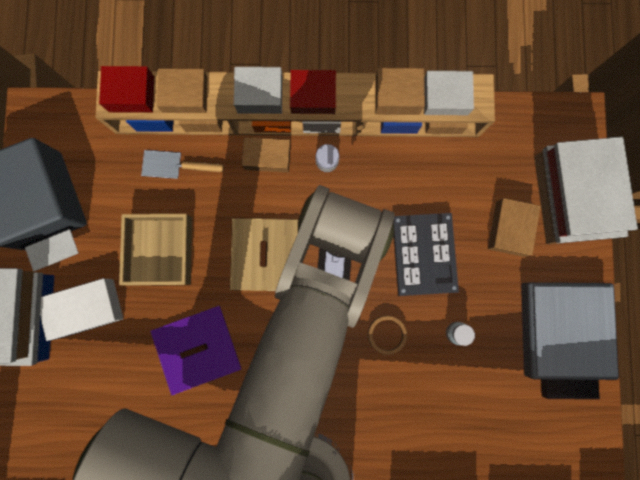

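The bar lies flat on the mat at (320,205) in the wrist view, with black mat showing on all sides. All castings are now uncovered. I'll go back over the mould and refine their positions.

Emit:
send_rows(
  rows="0.4 0 0.3 4 -0.3;0.4 0 0.6 8 -0.6;0.4 0 0.9 12 -1;0.4 0 1.2 16 -1.4;0.4 0 1.5 20 -1.67;0.4 0.3 1.5 21.3 -1.67;0.4 0.3 1.5 21.3 -1.67;0.4 0.3 1.5 21.3 -1.67",
)

```text
time_s: 8.9
eef_pos: [537.7, -288.0, 209.3]
ee_rot: [0.516, 0.483, 0.517, -0.483]
force: [0.2, 0.4, -1.1]
grip_width: 0.405
```

```bash
python3 - <<'E'
from h import *
s,w=wcap('w5'); print(s['time_s'],np.round(s['eef_pos'],1),yawdir(s),s['grip_width'])
np.savez('w5.npz',view=w['view'],K=w['intrinsics'])
sp(w,'foot1_mid');sp(w,'mould')
im=cv2.imread('pics/w5.png')
m=(534.5,-289.5,np.radians(3.85))
def poly(P,c): cv2.polylines(im,[np.round(proj(w,P)*8).astype(int)],True,c,1,cv2.LINE_AA,3)
x,y,a=m; ca,sa=np.cos(a),np.sin(a)
poly(rect(x,y,a,190,140,25),(0,0,255))
for u in(-50,0,50):
    for v in(-37,37): poly(rect(x+ca*u-sa*v,y+sa*u+ca*v,a,34,10,48.5),(255,0,0)); poly(rect(x+ca*u-sa*v,y+sa*u+ca*v,a,40,36,24.5),(0,160,0))
cv2.imwrite('pics/w5o.png',cv2.resize(im[70:340,200:440],None,fx=2.2,fy=2.2,interpolation=cv2.INTER_CUBIC))
E
```

```text
8.9 [ 537.7 -288.   209.3] -86.15863009325547 0.40462476636540007
foot1_mid [582.7, -250.5, 32.8] 0.44
mould [533.0, -289.2, -3.4] 0.73
```

View pics/w5o.png

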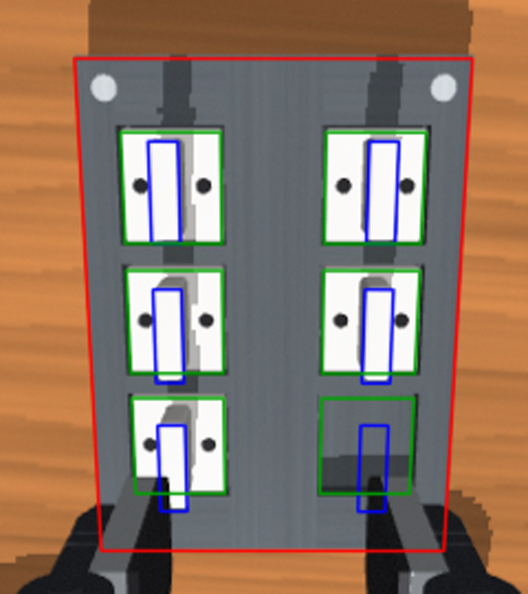

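```bash
cat >> h.py <<'E'
Mo=(534.5,-289.5,np.radians(3.85))
def mp(u,v,m=Mo): return (m[0]+np.cos(m[2])*u-np.sin(m[2])*v, m[1]+np.sin(m[2])*u+np.cos(m[2])*v)
E
python3 - <<'E'
from h import *
s=ctrl.sense();print(plan(*mp(50,37),70,-86.15,s))
E
```

```text
([14.04, 4.63, -3.54], np.float64(0.01))
```

Emit:
send_rows(
  rows="0.4 3 3 -2 0;0.4 7 4.6 -3.5 0;0.4 11 4.6 -3.5 0;0.4 14 4.6 -3.5 0;0.4 14 4.6 -3.5 0;0.4 14 4.6 -3.5 0;0.4 14 4.6 -3.5 0",
)

```text
time_s: 9.75
eef_pos: [582.4, -251.6, 72.8]
ee_rot: [0.518, 0.483, 0.515, -0.483]
force: [-0.2, 0.6, -0.0]
grip_width: 0.401
```

```bash
python3 - <<'E'
from h import *
s,w=wcap('w6'); print(np.round(s['eef_pos'],1),s['dq'].round(3) if hasattr(s['dq'],'round') else s['dq']);print(plan(*mp(50,37),27,-86.15,s))
E
```

```text
[ 582.4 -251.6   72.8] [-0.003 -0.003  0.004  0.001 -0.005 -0.003]
([4.58, -0.05, -0.25], np.float64(-0.0))
```

View pics/w6.png

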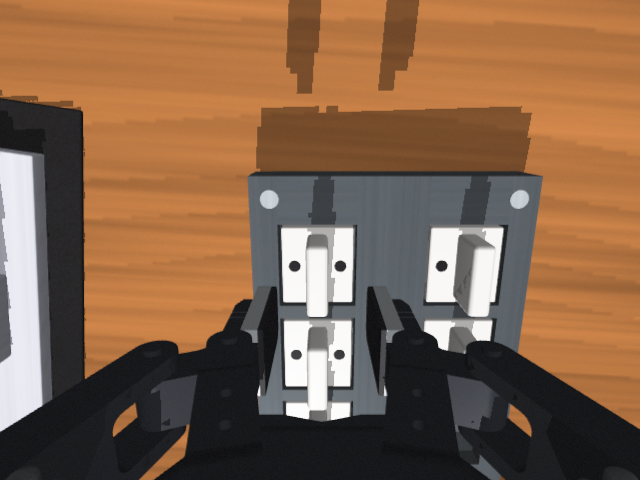

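Emit:
send_rows(
  rows="0.4 1 0 -0.25 0;0.4 2 0 -0.25 0;0.4 3 0 -0.25 0;0.4 4 0 -0.25 0;0.4 4.5 0 -0.25 0;0.4 4.5 0 -0.25 0;0.4 4.5 0 -0.25 0",
)

```text
time_s: 10.5
eef_pos: [581.2, -248.8, 25.1]
ee_rot: [0.516, 0.483, 0.516, -0.483]
force: [-0.1, -0.4, 0.4]
grip_width: 0.398
```

Emit:
send_rows(
  rows="0.4 -0.2 0 0 0;0.4 -0.2 0 0 0;0.4 -0.2 0 0 0",
)

```text
time_s: 10.8
eef_pos: [581.3, -248.8, 27.4]
ee_rot: [0.517, 0.483, 0.516, -0.483]
force: [0.7, -0.1, 0.7]
grip_width: 0.403
```

```bash
python3 - <<'E'
from h import *
for i in range(4):
    s,w=wcap(); print(np.round(s['eef_pos'],2),np.round(s['joints'],5))
E
```

```text
[ 581.28 -248.76   27.39] [-5.89370e-01  7.55140e-01  1.35686e+00 -1.00000e-05  1.02935e+00
  9.14580e-01]
[ 581.27 -248.74   27.36] [-5.89340e-01  7.55180e-01  1.35689e+00  1.00000e-05  1.02934e+00
  9.14520e-01]
[ 581.21 -248.7    27.27] [-5.89340e-01  7.55280e-01  1.35696e+00 -2.00000e-05  1.02937e+00
  9.14560e-01]
[ 581.22 -248.73   27.27] [-5.89370e-01  7.55300e-01  1.35692e+00  1.00000e-05  1.02940e+00
  9.14600e-01]
```

Emit:
send_rows(
  rows="0.2 0 0 0 0;0 0 0 0 0;0 0 0 0 0;0 0 0 0 0;0 0 0 0 0;0 -0.5 0 0 0;0 -1 0 0 0;0 -2 0 0 0;0 -4 0 0 0;0 -7 0 0 0;0 -10 0 0 0;0 -10 0 0 0",
  grip_force=50,
)

```text
time_s: 12.2
eef_pos: [582.9, -249.7, 132.6]
ee_rot: [0.519, 0.483, 0.514, -0.482]
force: [0.7, -0.1, -0.5]
grip_width: 0.106
```

```bash
python3 - <<'E'
from h import *
s,w=wcap('w7'); print(s['time_s'],np.round(s['eef_pos'],1),yawdir(s),s['force'],s['grip_width'])
c=capture('top'); save(c,'top2'); sp(c,'box'); d=capture('scene'); sp(d,'box')
E
```

```text
12.2 [ 582.9 -249.7  132.6] -86.1603259406355 [ 0.73963589 -0.06187101 -0.51604355] 0.10568219343316262
box [541.3, 345.5, 0.6] 0.86
```

View pics/w7.png

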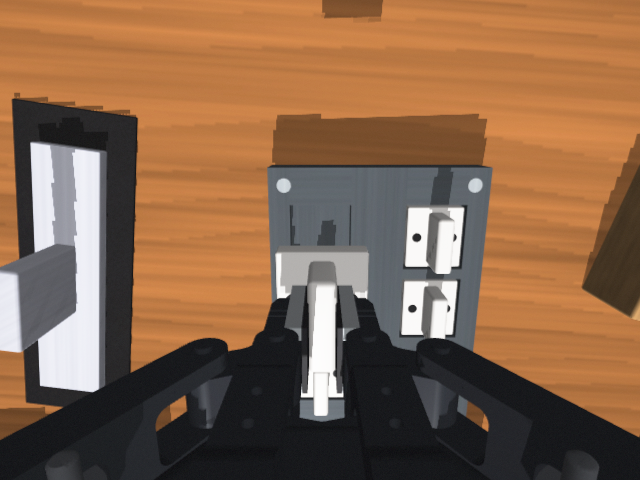

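View pics/top2.png

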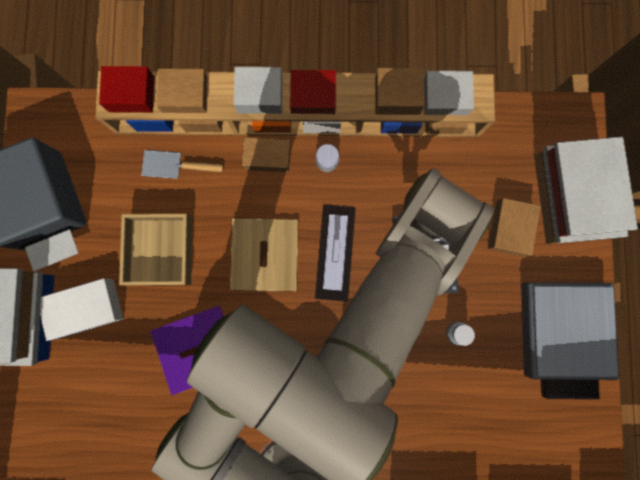

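```bash
python3 - <<'E'
from h import *
print(plan(540,340,175,-89.1))
E
```

```text
([-4.8, -0.14, -58.99], np.float64(0.59))
```

Emit:
send_rows(
  rows="0 -1 0 -2 0;0 -2 0 -6 0.1;0 -3 0 -11 0.2;0 -4 0 -16 0.3;0 -4.8 0 -21 0.4;0 -4.8 0 -26 0.5;0 -4.8 0 -31 0.6;0 -4.8 0 -36 0.6;0 -4.8 0 -41 0.6;0 -4.8 -0.1 -46 0.6;0 -4.8 -0.1 -50 0.6;0 -4.8 -0.1 -54 0.6",
)

```text
time_s: 13.65
eef_pos: [542.6, 292.8, 175.3]
ee_rot: [0.504, 0.496, 0.504, -0.496]
force: [-0.2, -0.1, 0.3]
grip_width: 0.103
```

Emit:
send_rows(
  rows="0 0 0 -2 0;0 0 0 -4 0;0 0 0 -5 0;0 0 0 -5 0;0 0 0 -5 0;0 0 0 -5 0",
)

```text
time_s: 14.25
eef_pos: [543.5, 339.1, 175.4]
ee_rot: [0.503, 0.497, 0.503, -0.497]
force: [0.1, -0.3, 0.2]
grip_width: 0.103
```

```bash
python3 - <<'E'
from h import *
s,w=wcap('w8'); print(s['time_s'],np.round(s['eef_pos'],1),yawdir(s),s['force'],s['grip_width'],s['joints'][5])
np.savez('w8.npz',view=w['view'],K=w['intrinsics'])
sp(w,'box')
E
```

```text
14.25 [543.5 339.1 175.4] -89.22572878016119 [ 0.06705759 -0.28678157  0.24379297] 0.10281249847269781 1.9326482391160558
box [538.2, 342.9, -0.2] 0.9
```

View pics/w8.png

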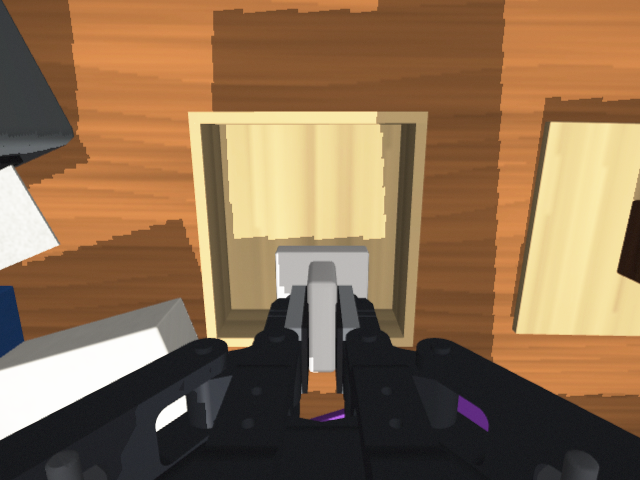

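```bash
python3 - <<'E'
from h import *
z=np.load('w8.npz'); w={'view':z['view'],'intrinsics':z['K']}
r=fit(w,np.array([(189,112),(428,112),(414,347),(206,347)]),164,150,56,[540,345,0]); print(np.round(r[0][:2],1),np.degrees(r[0][2]),r[1])
r=fit(w,np.array([(203,124),(416,124),(402,337),(217,337)]),150,136,56,[540,345,0]); print(np.round(r[0][:2],1),np.degrees(r[0][2]),r[1])
E
```

```text
[538.6 347.4] 0.7631015808590756 2.0095033848816115
[538.8 347.2] 0.5719294460177835 1.5597614276089473
```

```bash
cat >> h.py <<'E'
Bx=(539,346.8,np.radians(0.7))
def bp(u,v): return mp(u,v,Bx)
E
python3 - <<'E'
from h import *
print(np.round(bp(48,30),1),plan(*bp(48,30),21,-89.3))
E
```

```text
[586.6 377.4] ([15.44, 4.35, -3.76], np.float64(0.01))
```

Emit:
send_rows(
  rows="0 2 2 -2 0;0 4 4 -3.7 0;0 6 4.35 -3.75 0;0 6 4.35 -3.75 0;0 9 4.35 -3.75 0;0 12 4.35 -3.75 0;0 13.5 4.35 -3.75 0;0 14.3 4.35 -3.75 0;0 14.8 4.35 -3.75 0;0 14.8 4.35 -3.75 0;0 14.8 4.35 -3.75 0",
)

```text
time_s: 15.45
eef_pos: [586.9, 378.3, 28.6]
ee_rot: [0.504, 0.497, 0.503, -0.496]
force: [-0.7, 0.4, -1.1]
grip_width: 0.1
```

```bash
python3 - <<'E'
from h import *
s,w=wcap('w9'); print(s['time_s'],np.round(s['eef_pos'],1),yawdir(s),s['force'],s['grip_width'])
print(plan(*bp(48,30),20.3,-89.3,s))
E
```

```text
15.45 [586.9 378.3  28.6] -89.16880195591246 [-0.69047493  0.41810197 -1.0580165 ] 0.10013957880144703
([0.83, -0.03, 0.1], np.float64(0.03))
```

View pics/w9.png

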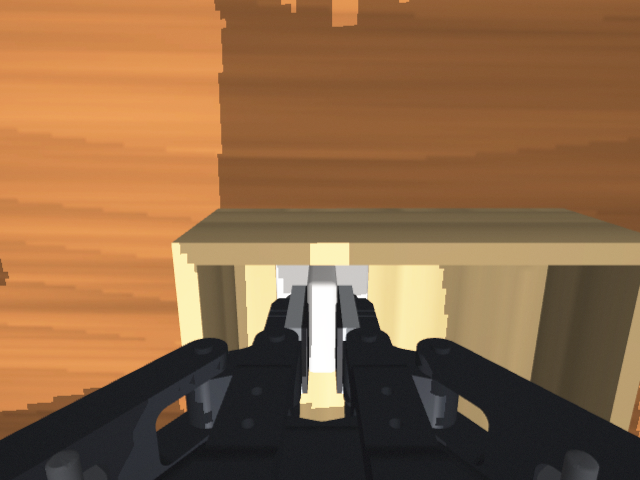

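Emit:
send_rows(
  rows="0 0.4 0 0.1 0;0 0.7 0 0.1 0;0 0.7 0 0.1 0;0 0.8 0 0.1 0;0 0.8 0 0.1 0",
)

```text
time_s: 16.0
eef_pos: [586.4, 377.2, 19.9]
ee_rot: [0.504, 0.496, 0.504, -0.496]
force: [-2.2, -1.3, 4.7]
grip_width: 0.1
```

Emit:
send_rows(
  rows="0.15 0 0 0 0;0.3 0 0 0 0;0.32 0 0 0 0;0.32 0 0 0 0;0.32 -1 0 0 0;0.32 -3 0 0 0;0.32 -6 0 0 0;0.32 -9 0 0 0;0.32 -12 0 0 0;0.32 -14 0 0 0;0.32 -14 0 0 0",
)

```text
time_s: 17.1
eef_pos: [587.5, 377.7, 163.7]
ee_rot: [0.505, 0.499, 0.503, -0.494]
force: [-0.6, -0.2, 0.7]
grip_width: 0.318
```

```bash
python3 - <<'E'
from h import *
s,w=wcap('w10'); print(s['time_s'],np.round(s['eef_pos'],1),yawdir(s),s['force'],s['grip_width'])
print(plan(*mp(50,-37),110,-86.15,s))
E
```

```text
17.1 [587.5 377.7 163.7] -89.16158447495052 [-0.6199117  -0.20607226  0.71389347] 0.3183009441716827
([5.18, -1.12, 70.08], np.float64(-0.6))
```

View pics/w10.png

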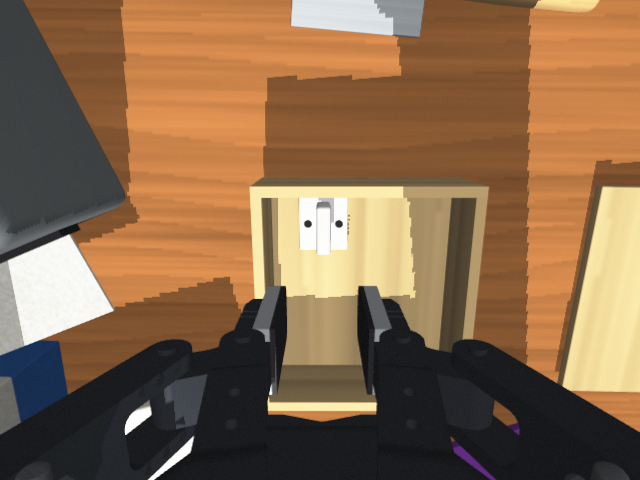

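The first foot stands upright at (323,222) in the box's far-left slot. Second foot next.

Emit:
send_rows(
  rows="0.4 0 -0.1 3 0;0.4 0 -0.2 7 0;0.4 0 -0.3 12 -0.1;0.4 0 -0.4 17 -0.2;0.4 0 -0.5 22 -0.3;0.4 0 -0.6 27 -0.4;0.4 0 -0.6 32 -0.5;0.4 0 -0.7 37 -0.6;0.4 0 -0.8 42 -0.6;0.4 0 -0.9 47 -0.6;0.4 0 -1 52 -0.6;0.4 1 -1 57 -0.6",
)

```text
time_s: 18.35
eef_pos: [584.3, -194.0, 149.4]
ee_rot: [0.517, 0.483, 0.516, -0.483]
force: [0.0, 0.5, -0.0]
grip_width: 0.398
```

Emit:
send_rows(
  rows="0.4 1 0 4 0;0.4 2 -0.1 8 0;0.4 3 -0.1 12 0;0.4 4 -0.1 13 0;0.4 4 -0.1 13 0;0.4 4 -0.1 13 0;0.4 4 -0.1 13 0",
)

```text
time_s: 19.05
eef_pos: [592.8, -320.2, 110.1]
ee_rot: [0.517, 0.483, 0.517, -0.482]
force: [0.9, 0.3, 1.3]
grip_width: 0.4
```

```bash
python3 - <<'E'
from h import *
s,w=wcap('w11'); print(s['time_s'],np.round(s['eef_pos'],1),yawdir(s),s['grip_width'])
print(plan(*mp(50,-37),27.3,-86.15,s))
E
```

```text
19.05 [ 592.8 -320.2  110.1] -86.07443861792245 0.40048774933678205
([8.28, -0.61, 0.24], np.float64(0.02))
```

View pics/w11.png

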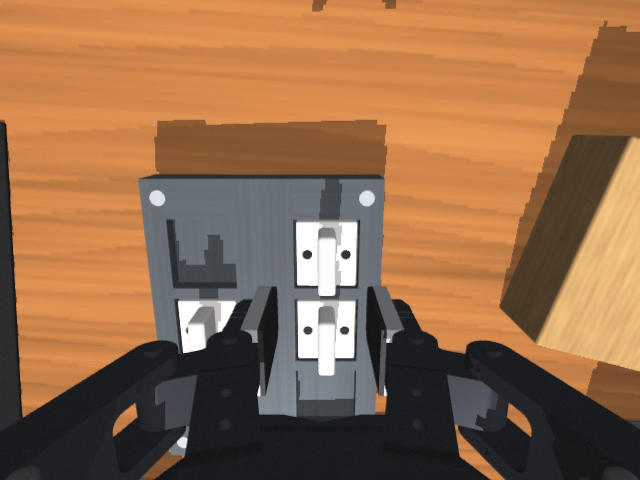

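Emit:
send_rows(
  rows="0.4 2 -0.6 0.24 0;0.4 4 -0.6 0.24 0;0.4 6 -0.6 0.24 0;0.4 7.5 -0.6 0.24 0;0.4 8.2 -0.6 0.24 0;0.4 8.2 -0.6 0.24 0;0.4 8.2 -0.6 0.24 0;0.4 8.2 -0.6 0.24 0",
)

```text
time_s: 19.9
eef_pos: [587.0, -324.8, 28.6]
ee_rot: [0.517, 0.483, 0.516, -0.483]
force: [0.6, -0.1, 0.4]
grip_width: 0.397
```

Emit:
send_rows(
  rows="0.4 0.1 0 0.15 0;0.4 0.1 0 0.15 0;0 0.1 0 0.15 0;0 0.1 0 0.15 0;0 0.1 0 0.15 0;0 0.1 0 0.15 0;0 0.1 0 0.15 0",
)

```text
time_s: 20.6
eef_pos: [586.7, -324.9, 26.8]
ee_rot: [0.516, 0.483, 0.517, -0.483]
force: [-1.6, 5.3, 4.5]
grip_width: 0.105
```

Emit:
send_rows(
  rows="0 -0.5 0 0 0;0 -1 0 0 0;0 -2 0 0 0;0 -4 0 0 0;0 -7 0 0 0;0 -10 0 0 0;0 -10 0 0 0;0 -10 0 0 0",
)

```text
time_s: 21.4
eef_pos: [586.8, -326.6, 127.6]
ee_rot: [0.517, 0.483, 0.515, -0.483]
force: [0.1, -0.2, -1.5]
grip_width: 0.101
```

```bash
python3 - <<'E'
from h import *
s,w=wcap('w12'); print(s['time_s'],np.round(s['eef_pos'],1),yawdir(s),s['force'],s['grip_width'])
print(plan(*bp(48,-30),130,-89.3,s))
c=capture('top'); save(c,'top3'); sp(c,'box')
E
```

```text
21.4 [ 586.8 -326.6  127.6] -86.18700839056412 [ 0.14515538 -0.20245521 -1.49409725] 0.10145729680689912
([-0.36, 4.34, -64.26], np.float64(0.62))
box [540.4, 345.5, -0.6] 0.95
```

View pics/w12.png

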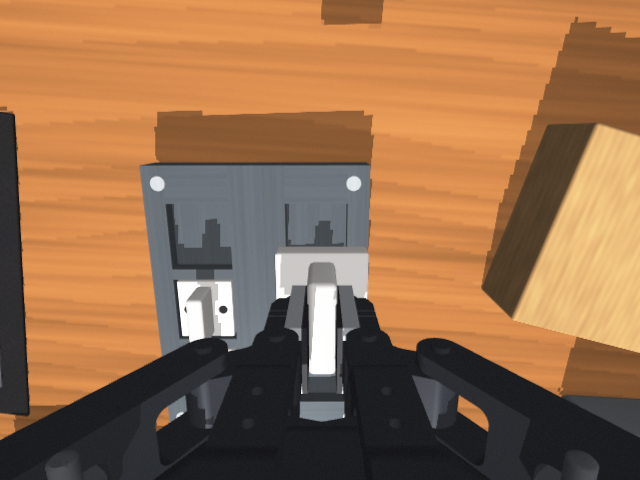

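View pics/top3.png

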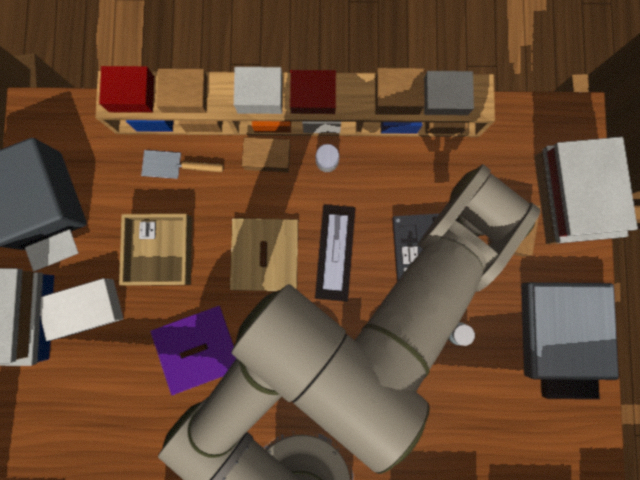

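Emit:
send_rows(
  rows="0 0 0.2 -2 0;0 0 0.4 -6 0.1;0 0 0.8 -11 0.2;0 0 1.2 -16 0.3;0 0 1.6 -21 0.4;0 -0.3 2 -26 0.5;0 -0.3 2.4 -31 0.6;0 -0.3 2.8 -36 0.6;0 -0.3 3.2 -41 0.6;0 -0.3 3.6 -46 0.6;0 -0.3 4 -51 0.6;0 -0.3 4.2 -55 0.6",
)

```text
time_s: 22.75
eef_pos: [591.1, 228.1, 128.6]
ee_rot: [0.504, 0.496, 0.504, -0.496]
force: [1.6, -0.1, -0.5]
grip_width: 0.106
```

Emit:
send_rows(
  rows="0 0 0 -2 0;0 0 0.1 -5 0;0 0 0.1 -8 0;0 0 0.1 -9.2 0;0 0 0.1 -9.2 0;0 0 0.1 -9.2 0;0 0 0.1 -9.2 0",
)

```text
time_s: 23.45
eef_pos: [591.7, 316.2, 129.4]
ee_rot: [0.503, 0.497, 0.503, -0.497]
force: [0.7, -0.3, -0.6]
grip_width: 0.106
```

```bash
python3 - <<'E'
from h import *
s,w=wcap('w13'); print(s['time_s'],np.round(s['eef_pos'],1),yawdir(s),s['force'],s['grip_width'])
print(plan(*bp(48,-30),20.3,-89.3,s))
E
```

```text
23.45 [591.7 316.2 129.4] -89.24565708903036 [ 0.68963474 -0.33110641 -0.55624076] 0.10644956102358173
([10.91, -0.43, -0.13], np.float64(0.01))
```

View pics/w13.png

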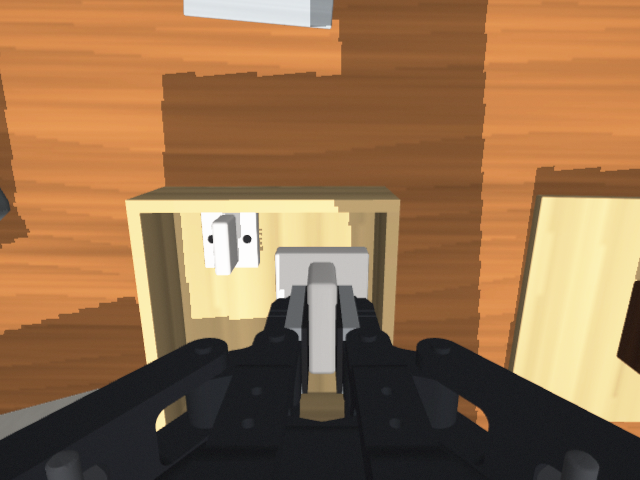

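Emit:
send_rows(
  rows="0 1.5 -0.4 -0.1 0;0 3.5 -0.4 -0.1 0;0 6 -0.4 -0.1 0;0 8 -0.4 -0.1 0;0 9.4 -0.4 -0.1 0;0 10.2 -0.4 -0.1 0;0 10.5 -0.4 -0.1 0;0 10.5 -0.4 -0.1 0;0 10.5 -0.4 -0.1 0",
)

```text
time_s: 24.4
eef_pos: [587.9, 318.7, 25.5]
ee_rot: [0.504, 0.497, 0.503, -0.496]
force: [1.2, 0.5, -0.6]
grip_width: 0.106
```

Emit:
send_rows(
  rows="0 0.3 0 0 0;0 0.5 0 0.1 0;0 0.55 0 0.1 0;0 0.55 0 0.1 0",
)

```text
time_s: 24.8
eef_pos: [587.4, 317.5, 19.3]
ee_rot: [0.504, 0.496, 0.504, -0.496]
force: [-0.5, 0.2, 2.2]
grip_width: 0.103
```

Emit:
send_rows(
  rows="0.15 0.03 0 0 0;0.3 0.03 0 0 0;0.32 0 0 0 0;0.32 0 0 0 0;0.32 -1 0 0 0;0.32 -3 0 0 0;0.32 -6 0 0 0;0.32 -9 0 0 0;0.32 -11 0 0 0;0.32 -12 0 0 0;0.32 -12 0 0 0",
)

```text
time_s: 25.9
eef_pos: [587.9, 317.7, 140.6]
ee_rot: [0.504, 0.497, 0.503, -0.496]
force: [0.5, -0.1, -0.2]
grip_width: 0.321
```

```bash
python3 - <<'E'
from h import *
s,w=wcap('w14'); print(s['time_s'],np.round(s['eef_pos'],1),yawdir(s),s['force'],s['grip_width'])
print(plan(*mp(0,37),110,-86.15,s))
E
```

```text
25.9 [587.9 317.7 140.6] -89.16392466353298 [ 0.45398737 -0.06161576 -0.21751136] 0.3207659216132521
([2.99, -6.42, 56.95], np.float64(-0.6))
```

View pics/w14.png

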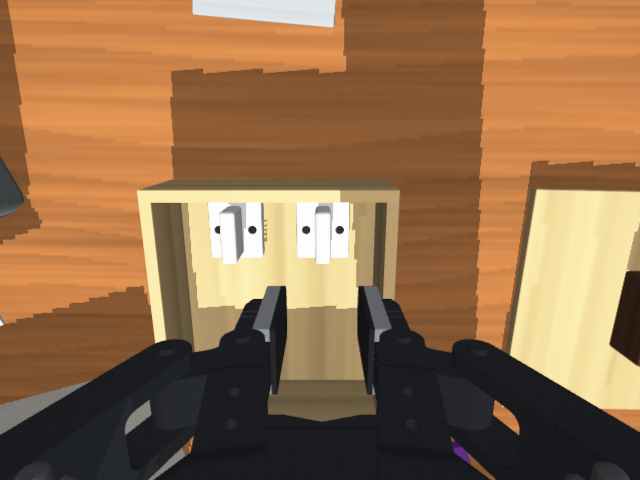

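Two feet now stand upright at (236,230) and (323,230). Third: pocket (0,+37).

Emit:
send_rows(
  rows="0.4 0 -0.3 3 0;0.4 0 -0.8 7 0;0.4 0 -1.3 12 -0.1;0.4 0 -1.9 17 -0.2;0.4 0 -2.5 22 -0.3;0.4 0 -3.1 27 -0.4;0.4 0 -3.7 32 -0.5;0.4 0 -4.3 37 -0.6;0.4 0 -4.9 42 -0.6;0.4 0 -5.5 47 -0.6;0.4 1 -6 52 -0.6;0.4 2 -6.3 55 -0.6",
)

```text
time_s: 27.15
eef_pos: [531.3, -236.1, 117.6]
ee_rot: [0.516, 0.483, 0.516, -0.484]
force: [-0.1, 0.9, -0.3]
grip_width: 0.399
```

Emit:
send_rows(
  rows="0.4 1 0 1 0;0.4 1 0 1.5 0;0.4 1 -0.1 1.9 0;0.4 1 -0.1 1.9 0;0.4 1 -0.1 1.9 0",
)

```text
time_s: 27.65
eef_pos: [533.1, -251.4, 109.5]
ee_rot: [0.517, 0.483, 0.517, -0.483]
force: [0.4, 0.1, 0.4]
grip_width: 0.4
```

```bash
python3 - <<'E'
from h import *
s,w=wcap('w15'); print(s['time_s'],np.round(s['eef_pos'],1),yawdir(s),s['grip_width'])
print(plan(*mp(0,37),27.3,-86.15,s))
E
```

```text
27.65 [ 533.1 -251.4  109.5] -86.09705430411607 0.4000037014792204
([8.22, -0.12, 0.11], np.float64(0.01))
```

View pics/w15.png

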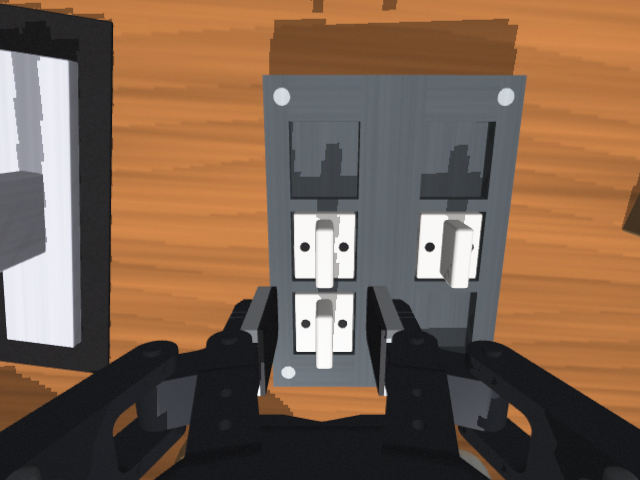

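Emit:
send_rows(
  rows="0.4 2 -0.1 0.1 0;0.4 4 -0.1 0.1 0;0.4 6 -0.1 0.1 0;0.4 7.5 -0.1 0.1 0;0.4 8.2 -0.1 0.1 0;0.4 8.2 -0.1 0.1 0;0.4 8.2 -0.1 0.1 0;0.4 8.2 -0.1 0.1 0",
)

```text
time_s: 28.5
eef_pos: [532.2, -253.7, 28.0]
ee_rot: [0.517, 0.483, 0.516, -0.483]
force: [0.3, -0.2, -0.4]
grip_width: 0.402
```

Emit:
send_rows(
  rows="0.4 0.06 0 -0.1 0;0.4 0.06 0 -0.1 0;0 0.06 0 -0.1 0;0 0.06 0 -0.1 0;0 0.06 0 -0.1 0;0 0.06 0 -0.1 0;0 0.06 0 -0.1 0",
)

```text
time_s: 29.2
eef_pos: [531.9, -252.5, 26.7]
ee_rot: [0.517, 0.483, 0.516, -0.483]
force: [-0.2, 0.5, 3.9]
grip_width: 0.105
```

Emit:
send_rows(
  rows="0 -0.5 0 0 0;0 -1 0 0 0;0 -2 0 0 0;0 -4 0 0 0;0 -7 0 0 0;0 -10 0 0 0;0 -10 0 0 0;0 -10 0 0 0",
)

```text
time_s: 30.0
eef_pos: [531.7, -252.4, 127.0]
ee_rot: [0.517, 0.483, 0.516, -0.483]
force: [-0.5, -0.5, -0.2]
grip_width: 0.106
```

```bash
python3 - <<'E'
from h import *
s,w=wcap('w16'); print(s['time_s'],np.round(s['eef_pos'],1),yawdir(s),s['force'],s['grip_width'])
print(plan(*bp(0,30),130,-89.3,s))
c=capture('top'); save(c,'top4'); sp(c,'box')
E
```

```text
30.0 [ 531.7 -252.4  127. ] -86.16865714305 [-0.52150647 -0.49793959 -0.16213945] 0.10588394676161451
([-0.34, 4.89, -62.73], np.float64(0.63))
box [544.2, 341.8, 1.0] 0.96
```

View pics/w16.png

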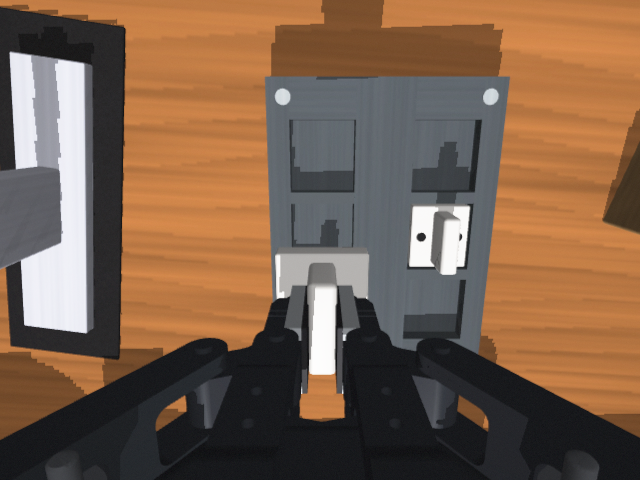

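View pics/top4.png

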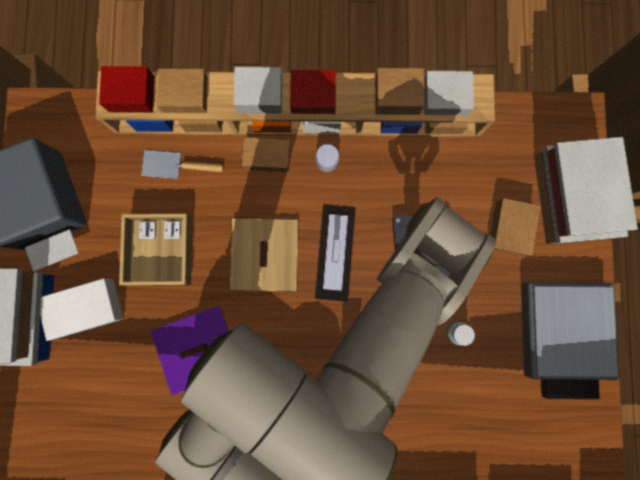

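Emit:
send_rows(
  rows="0 0 0.2 -2 0;0 0 0.4 -6 0.1;0 0 0.8 -11 0.2;0 0 1.2 -16 0.3;0 0 1.6 -21 0.4;0 -0.3 2 -26 0.5;0 -0.3 2.4 -31 0.6;0 -0.3 2.8 -36 0.6;0 -0.3 3.2 -41 0.6;0 -0.3 3.6 -46 0.6;0 -0.3 4 -51 0.6;0 -0.3 4.4 -55 0.6",
)

```text
time_s: 31.35
eef_pos: [537.2, 302.6, 128.8]
ee_rot: [0.504, 0.496, 0.504, -0.496]
force: [1.0, -1.0, -0.7]
grip_width: 0.101
```

Emit:
send_rows(
  rows="0 0 0.1 -2 0;0 0 0.3 -5 0;0 0 0.5 -7.2 0;0 0 0.5 -7.7 0;0 0 0.5 -7.7 0;0 0 0.5 -7.7 0;0 0 0.5 -7.7 0",
)

```text
time_s: 32.05
eef_pos: [542.8, 375.5, 129.4]
ee_rot: [0.503, 0.496, 0.503, -0.497]
force: [-0.6, -0.4, -0.9]
grip_width: 0.106
```

```bash
python3 - <<'E'
from h import *
s,w=wcap('w17'); print(s['time_s'],np.round(s['eef_pos'],1),yawdir(s),s['force'],s['grip_width'])
print(plan(*bp(0,30),19.5,-89.3,s))
E
```

```text
32.05 [542.8 375.5 129.4] -89.22501354907729 [-0.58382947 -0.42473541 -0.9430319 ] 0.1056699244895416
([10.99, -0.41, -0.14], np.float64(0.01))
```

View pics/w17.png

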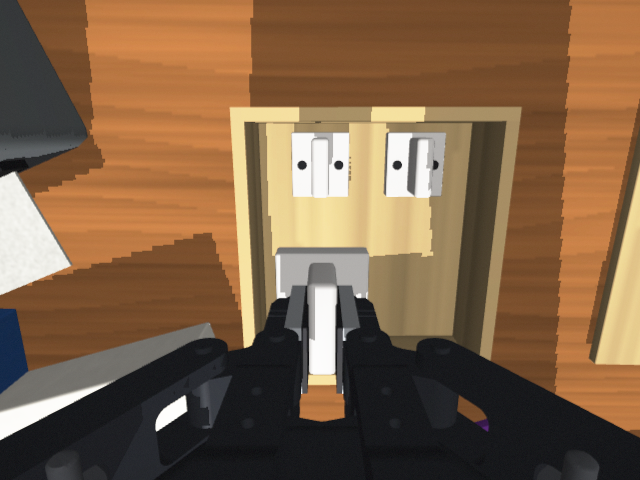

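Emit:
send_rows(
  rows="0 1.5 -0.4 -0.1 0;0 3.5 -0.4 -0.1 0;0 6 -0.4 -0.1 0;0 8 -0.4 -0.1 0;0 9.4 -0.4 -0.1 0;0 10.2 -0.4 -0.1 0;0 10.5 -0.4 -0.1 0;0 10.5 -0.4 -0.1 0;0 10.5 -0.4 -0.1 0",
)

```text
time_s: 33.0
eef_pos: [539.2, 377.5, 25.3]
ee_rot: [0.504, 0.497, 0.503, -0.496]
force: [-0.1, 0.5, -0.8]
grip_width: 0.104
```

Emit:
send_rows(
  rows="0 0.3 0 0 0;0 0.5 0 0 0;0 0.6 0 0 0;0 0.6 0 0 0",
)

```text
time_s: 33.4
eef_pos: [538.8, 377.4, 19.2]
ee_rot: [0.504, 0.496, 0.504, -0.496]
force: [-1.1, -1.8, 5.5]
grip_width: 0.105
```

Emit:
send_rows(
  rows="0.15 0 0 0 0;0.3 0 0 0 0;0.32 0 0 0 0;0.32 0 0 0 0;0.32 -1 0 0 0;0.32 -3 0 0 0;0.32 -6 0 0 0;0.32 -9 0 0 0;0.32 -11 0 0 0;0.32 -12 0 0 0;0.32 -12 0 0 0",
)

```text
time_s: 34.5
eef_pos: [539.1, 377.5, 139.9]
ee_rot: [0.504, 0.497, 0.503, -0.496]
force: [-0.1, 0.0, -0.4]
grip_width: 0.323
```

```bash
python3 - <<'E'
from h import *
s,w=wcap('w18'); print(s['time_s'],np.round(s['eef_pos'],1),yawdir(s),s['force'],s['grip_width'])
print(plan(*mp(0,-37),110,-86.15,s))
E
```

```text
34.5 [539.1 377.5 139.9] -89.16501316665358 [-0.0901251   0.04039249 -0.36365981] 0.3226782246809576
([2.92, -1.25, 70.39], np.float64(-0.6))
```

View pics/w18.png

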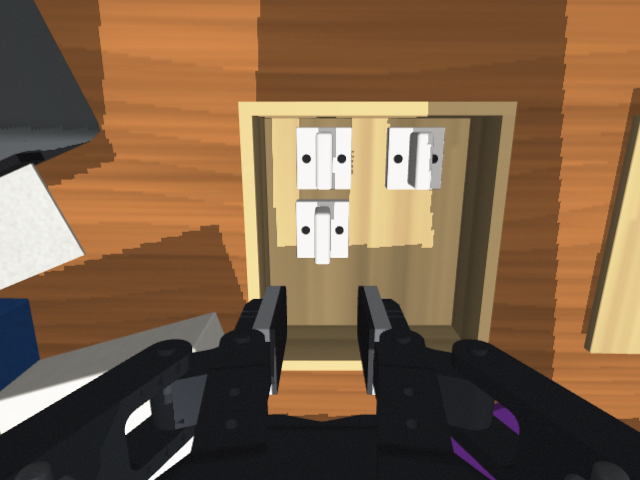

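Three are standing upright. Fourth: pocket (0,-37).

Emit:
send_rows(
  rows="0.4 0 -0.1 3 0;0.4 0 -0.2 7 0;0.4 0 -0.3 12 -0.1;0.4 0 -0.4 17 -0.2;0.4 0 -0.5 22 -0.3;0.4 0 -0.6 27 -0.4;0.4 0 -0.6 32 -0.5;0.4 0 -0.7 37 -0.6;0.4 0 -0.8 42 -0.6;0.4 0 -0.9 47 -0.6;0.4 0 -1 52 -0.6;0.4 0.5 -1.1 57 -0.6",
)

```text
time_s: 35.75
eef_pos: [535.3, -194.4, 132.6]
ee_rot: [0.516, 0.483, 0.517, -0.483]
force: [0.4, -0.5, -0.2]
grip_width: 0.4
```

Emit:
send_rows(
  rows="0.4 0.5 0 4 0;0.4 1 -0.1 8 0;0.4 2 -0.1 12 0;0.4 2.4 -0.1 13.4 0;0.4 2.4 -0.1 13.4 0;0.4 2.4 -0.1 13.4 0;0.4 2.4 -0.1 13.4 0",
)

```text
time_s: 36.45
eef_pos: [544.2, -324.7, 109.7]
ee_rot: [0.517, 0.483, 0.517, -0.483]
force: [-0.5, -1.3, 0.7]
grip_width: 0.4
```

```bash
python3 - <<'E'
from h import *
s,w=wcap('w19'); print(s['time_s'],np.round(s['eef_pos'],1),yawdir(s),s['grip_width'])
print(plan(*mp(0,-37),26.7,-86.15,s))
E
```

```text
36.45 [ 544.2 -324.7  109.7] -86.07922321454316 0.3997747637191808
([8.3, -0.73, 0.13], np.float64(0.01))
```

View pics/w19.png

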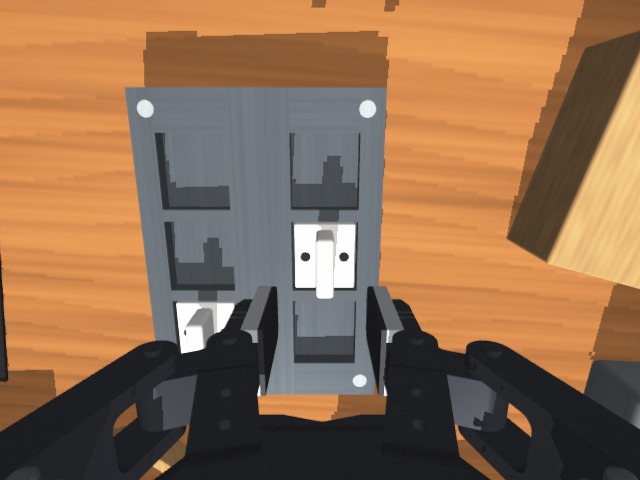

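Emit:
send_rows(
  rows="0.4 2 -0.7 0.1 0;0.4 4 -0.7 0.1 0;0.4 6 -0.7 0.1 0;0.4 7.5 -0.7 0.1 0;0.4 8.2 -0.7 0.1 0;0.4 8.2 -0.7 0.1 0;0.4 8.2 -0.7 0.1 0;0.4 8.2 -0.7 0.1 0",
)

```text
time_s: 37.3
eef_pos: [537.4, -328.0, 28.5]
ee_rot: [0.517, 0.483, 0.516, -0.483]
force: [-0.5, 0.3, -0.7]
grip_width: 0.394
```

Emit:
send_rows(
  rows="0.4 0.1 0 -0.15 0;0.4 0.1 0 -0.15 0;0 0.1 0 -0.15 0;0 0.1 0 -0.15 0;0 0.1 0 -0.15 0;0 0.1 0 -0.15 0;0 0.1 0 -0.15 0",
)

```text
time_s: 38.0
eef_pos: [537.0, -326.3, 26.7]
ee_rot: [0.517, 0.483, 0.516, -0.483]
force: [-0.5, -0.5, 2.9]
grip_width: 0.105
```

Emit:
send_rows(
  rows="0 -0.5 0 0 0;0 -1 0 0 0;0 -2 0 0 0;0 -4 0 0 0;0 -7 0 0 0;0 -10 0 0 0;0 -10 0 0 0;0 -10 0 0 0",
)

```text
time_s: 38.8
eef_pos: [537.0, -326.2, 127.1]
ee_rot: [0.517, 0.483, 0.516, -0.483]
force: [1.0, 0.2, -0.3]
grip_width: 0.107
```

```bash
python3 - <<'E'
from h import *
s,w=wcap('w20'); print(s['time_s'],np.round(s['eef_pos'],1),yawdir(s),s['force'],s['grip_width'])
print(plan(*bp(0,-30),130,-89.3,s))
c=capture('top'); save(c,'top5'); sp(c,'box')
E
```

```text
38.8 [ 537.  -326.2  127.1] -86.17081442814244 [ 0.98715927  0.2260761  -0.28271795] 0.10664182415302327
([-0.33, 4.54, -64.14], np.float64(0.63))
box [540.1, 344.6, -0.2] 0.64
```

View pics/w20.png

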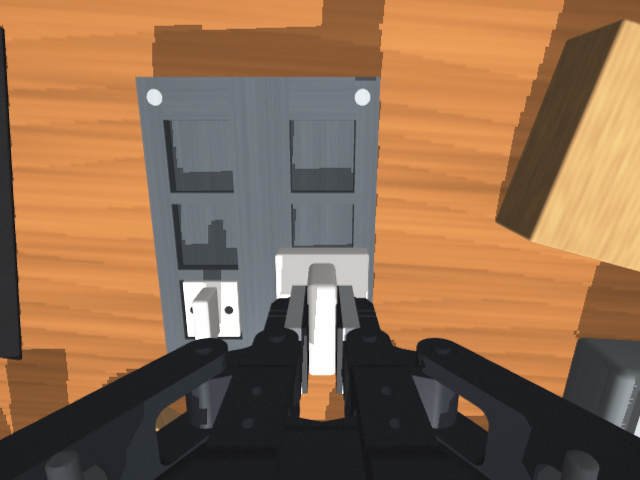

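View pics/top5.png

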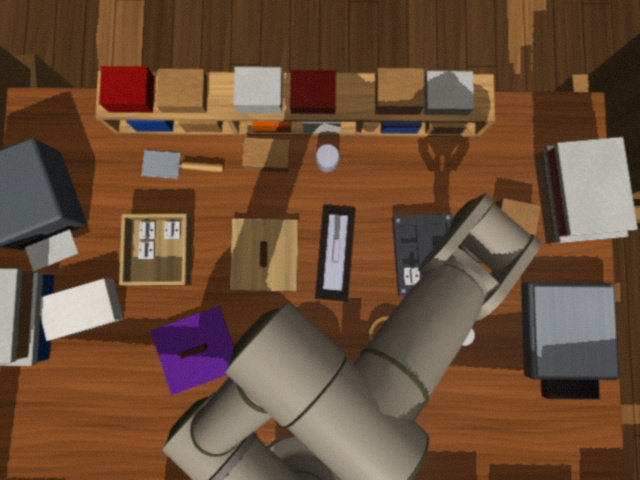

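The box hasn't moved. Carrying the fourth to slot (0,-30).

Emit:
send_rows(
  rows="0 0 0.2 -2 0;0 0 0.4 -6 0.1;0 0 0.8 -11 0.2;0 0 1.2 -16 0.3;0 0 1.6 -21 0.4;0 -0.3 2 -26 0.5;0 -0.3 2.4 -31 0.6;0 -0.3 2.8 -36 0.6;0 -0.3 3.2 -41 0.6;0 -0.3 3.6 -46 0.6;0 -0.3 4 -51 0.6;0 -0.3 4.2 -55 0.6",
)

```text
time_s: 40.15
eef_pos: [541.3, 227.9, 128.6]
ee_rot: [0.503, 0.496, 0.504, -0.497]
force: [0.6, -0.3, -0.8]
grip_width: 0.104
```

Emit:
send_rows(
  rows="0 0 0 -2 0;0 0 0 -5 0;0 0 0 -8 0;0 0 0 -9.2 0;0 0 0 -9.2 0;0 0 0 -9.2 0;0 0 0 -9.2 0",
)

```text
time_s: 40.85
eef_pos: [541.0, 316.1, 129.3]
ee_rot: [0.503, 0.496, 0.503, -0.497]
force: [-0.1, -0.7, -0.3]
grip_width: 0.101
```

```bash
python3 - <<'E'
from h import *
s,w=wcap('w21'); print(s['time_s'],np.round(s['eef_pos'],1),yawdir(s),s['force'],s['grip_width'])
print(plan(*bp(0,-30),19.5,-89.3,s))
E
```

```text
40.85 [541.  316.1 129.3] -89.24243144622444 [-0.06200594 -0.72538554 -0.28886889] 0.10111199314001194
([10.98, -0.15, -0.07], np.float64(0.01))
```

View pics/w21.png

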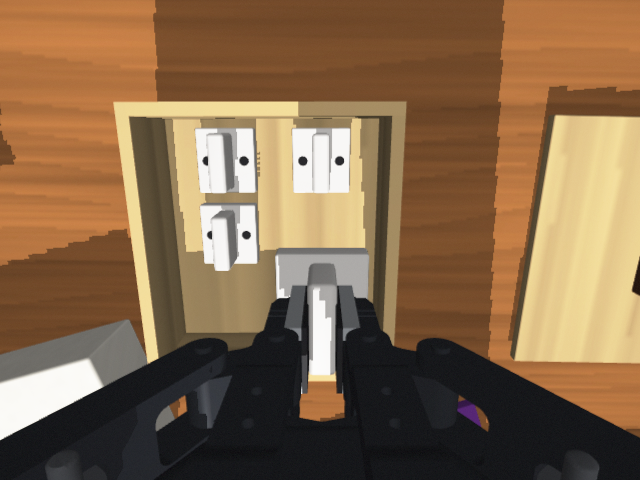

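Emit:
send_rows(
  rows="0 1.5 -0.1 0 0;0 3.5 -0.1 -0.1 0;0 6 -0.15 -0.1 0;0 8 -0.15 -0.1 0;0 9.4 -0.15 -0.1 0;0 10.2 -0.15 -0.1 0;0 10.5 -0.15 -0.1 0;0 10.5 -0.15 -0.1 0;0 10.5 -0.15 -0.1 0",
)

```text
time_s: 41.8
eef_pos: [539.7, 318.5, 25.3]
ee_rot: [0.504, 0.497, 0.503, -0.496]
force: [-0.1, -0.7, -0.8]
grip_width: 0.103
```

Emit:
send_rows(
  rows="0 0.3 0 0.05 0;0 0.5 0 0.1 0;0 0.6 0 0.1 0;0 0.6 0 0.1 0",
)

```text
time_s: 42.2
eef_pos: [539.3, 317.3, 19.2]
ee_rot: [0.504, 0.496, 0.504, -0.496]
force: [-2.7, -2.2, 6.0]
grip_width: 0.105
```

Emit:
send_rows(
  rows="0.15 0 0 0 0;0.3 0 0 0 0;0.32 0 0 0 0;0.32 0 0 0 0;0.32 -1 0 0 0;0.32 -3 0 0 0;0.32 -6 0 0 0;0.32 -9 0 0 0;0.32 -11 0 0 0;0.32 -12 0 0 0;0.32 -12 0 0 0",
)

```text
time_s: 43.3
eef_pos: [539.7, 317.6, 139.9]
ee_rot: [0.504, 0.497, 0.503, -0.496]
force: [0.5, 0.0, -0.6]
grip_width: 0.319
```

```bash
python3 - <<'E'
from h import *
s,w=wcap('w22'); print(s['time_s'],np.round(s['eef_pos'],1),yawdir(s),s['force'],s['grip_width'])
print(plan(*mp(-50,37),110,-86.15,s))
E
```

```text
43.3 [539.7 317.6 139.9] -89.16616873236934 [ 0.48100533  0.02780498 -0.59452729] 0.3186523746174205
([2.92, -6.6, 57.26], np.float64(-0.6))
```

View pics/w22.png

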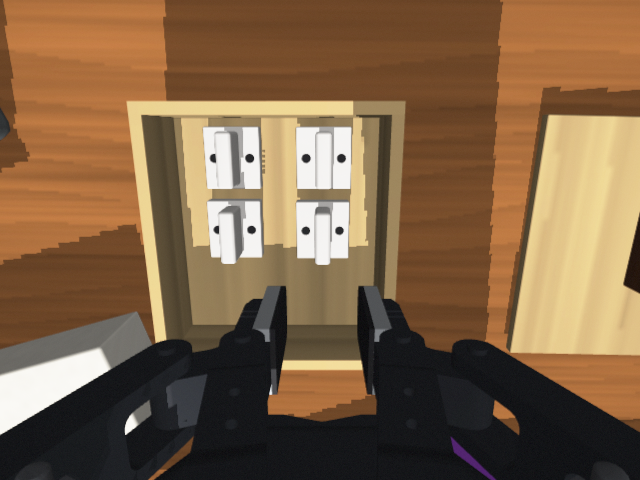

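Four are standing. Last one: pocket (-50,+37).

Emit:
send_rows(
  rows="0.4 0 -0.3 3 0;0.4 0 -0.8 7 0;0.4 0 -1.3 12 -0.1;0.4 0 -1.9 17 -0.2;0.4 0 -2.5 22 -0.3;0.4 0 -3.1 27 -0.4;0.4 0 -3.7 32 -0.5;0.4 0 -4.3 37 -0.6;0.4 0 -4.9 42 -0.6;0.4 0 -5.5 47 -0.6;0.4 1 -6.1 52 -0.6;0.4 2 -6.4 55 -0.6",
)

```text
time_s: 44.55
eef_pos: [482.1, -236.2, 117.2]
ee_rot: [0.516, 0.483, 0.516, -0.484]
force: [1.2, -0.0, -0.4]
grip_width: 0.398
```

Emit:
send_rows(
  rows="0.4 1 0 1 0;0.4 1 -0.1 1.5 0;0.4 1 -0.1 2.2 0;0.4 1 -0.1 2.2 0;0.4 1 -0.1 2.2 0",
)

```text
time_s: 45.05
eef_pos: [484.1, -254.7, 108.8]
ee_rot: [0.517, 0.483, 0.517, -0.483]
force: [0.8, 0.5, -0.6]
grip_width: 0.403
```

```bash
python3 - <<'E'
from h import *
s,w=wcap('w23'); print(s['time_s'],np.round(s['eef_pos'],1),yawdir(s),s['grip_width'])
print(plan(*mp(-50,37),26.7,-86.15,s))
E
```

```text
45.05 [ 484.1 -254.7  108.8] -86.1010086023237 0.4031074846682666
([8.21, -0.2, 0.11], np.float64(0.01))
```

View pics/w23.png

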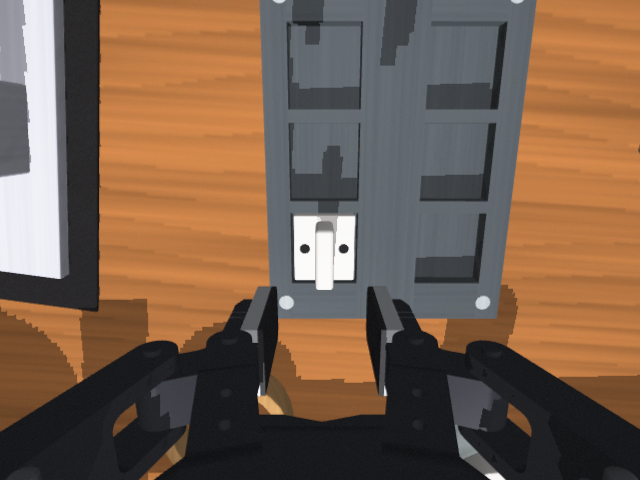

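Emit:
send_rows(
  rows="0.4 2 -0.2 0.05 0;0.4 4 -0.2 0.05 0;0.4 6 -0.2 0.05 0;0.4 7.5 -0.2 0.05 0;0.4 8.1 -0.2 0.05 0;0.4 8.1 -0.2 0.05 0;0.4 8.1 -0.2 0.05 0;0.4 8.1 -0.2 0.05 0",
)

```text
time_s: 45.9
eef_pos: [482.2, -256.4, 28.3]
ee_rot: [0.517, 0.483, 0.516, -0.483]
force: [-0.2, -0.6, -0.3]
grip_width: 0.399
```

Emit:
send_rows(
  rows="0.4 0.1 0 -0.05 0;0.4 0.1 0 -0.05 0;0 0.1 0 -0.05 0;0 0.1 0 -0.05 0;0 0.1 0 -0.05 0;0 0.1 0 -0.05 0;0 0.1 0 -0.05 0",
)

```text
time_s: 46.6
eef_pos: [481.8, -255.8, 26.7]
ee_rot: [0.517, 0.483, 0.516, -0.483]
force: [-0.2, 0.4, 4.2]
grip_width: 0.103
```

Emit:
send_rows(
  rows="0 -0.5 0 0 0;0 -1 0 0 0;0 -2 0 0 0;0 -4 0 0 0;0 -7 0 0 0;0 -10 0 0 0;0 -10 0 0 0;0 -10 0 0 0",
)

```text
time_s: 47.4
eef_pos: [481.7, -255.7, 127.0]
ee_rot: [0.517, 0.483, 0.516, -0.483]
force: [0.1, 0.0, -1.3]
grip_width: 0.107
```

```bash
python3 - <<'E'
from h import *
s,w=wcap('w24'); print(s['time_s'],np.round(s['eef_pos'],1),yawdir(s),s['force'],s['grip_width'])
print(plan(*bp(-48,-30),130,-89.3,s))
c=capture('top'); save(c,'top6'); sp(c,'box')
E
```

```text
47.4 [ 481.7 -255.7  127. ] -86.16800366247529 [ 0.07594077  0.03131563 -1.26518652] 0.10664183235632782
([-0.34, 4.78, -57.0], np.float64(0.63))
box [550.9, 330.6, -0.2] 0.78
```

View pics/w24.png

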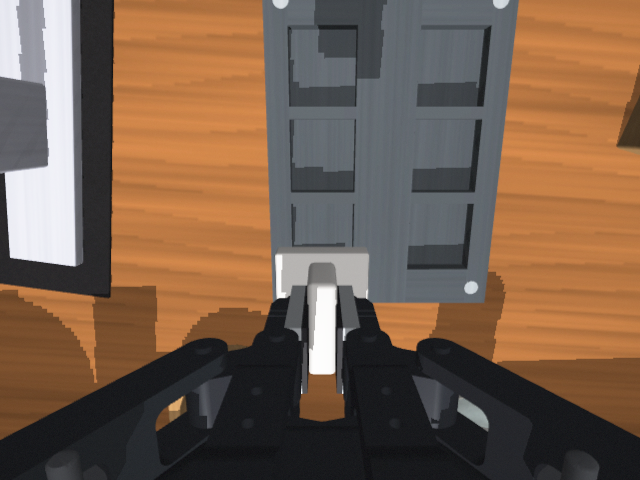

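View pics/top6.png

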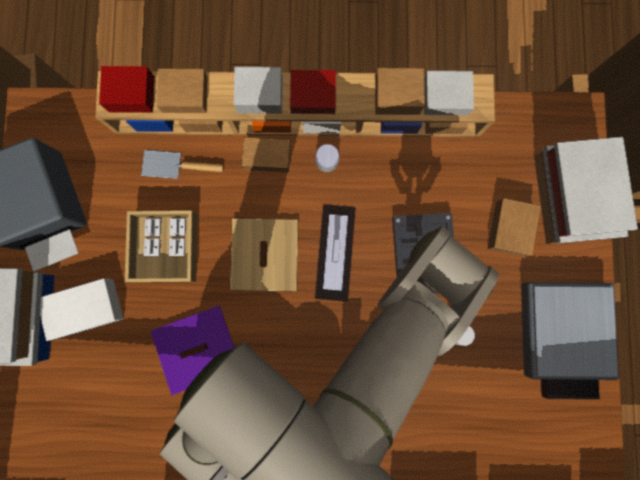

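The box was knocked aside: its left edge went from (120) to (126) px, about 13 mm. I'll fly there and measure it again before placing.

Emit:
send_rows(
  rows="0 0 0.2 -2 0;0 -0.5 0.4 -6 0.1;0 -1 0.8 -11 0.2;0 -2 1.2 -16 0.3;0 -3 1.6 -21 0.4;0 -4 2 -26 0.5;0 -4 2.4 -31 0.6;0 -4 2.8 -36 0.6;0 -4 3.2 -41 0.6;0 -4 3.6 -46 0.6;0 -4 4 -51 0.6;0 -4 5 -54 0.6",
)

```text
time_s: 48.75
eef_pos: [494.2, 289.4, 165.5]
ee_rot: [0.504, 0.495, 0.505, -0.496]
force: [1.9, -1.4, -0.5]
grip_width: 0.107
```

Emit:
send_rows(
  rows="0 0 0.4 -1 0;0 0 0.6 -1.5 0;0 0 0.6 -1.5 0;0 0 0.6 -1.5 0;0 0 0.6 -1.5 0",
)

```text
time_s: 49.25
eef_pos: [501.4, 300.5, 166.5]
ee_rot: [0.503, 0.497, 0.503, -0.497]
force: [0.4, 0.5, 0.2]
grip_width: 0.104
```

```bash
python3 - <<'E'
from h import *
s,w=wcap('w25'); print(s['time_s'],np.round(s['eef_pos'],1),yawdir(s),s['force'],s['grip_width'])
np.savez('w25.npz',view=w['view'],K=w['intrinsics']); sp(w,'box'); c=capture('top'); save(c,'top7')
E
```

```text
49.25 [501.4 300.5 166.5] -89.24695127410592 [0.44035834 0.54001047 0.18051251] 0.10405482471001064
box [545.4, 330.8, 1.8] 0.83
```

View pics/w25.png

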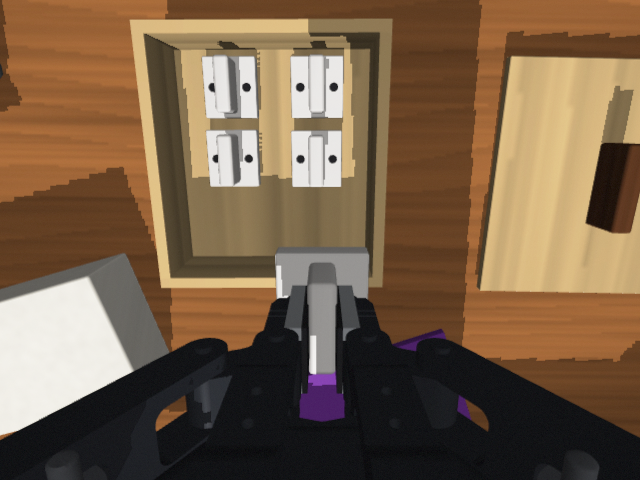

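```bash
python3 - <<'E'
from h import *
z=np.load('w25.npz'); w={'view':z['view'],'intrinsics':z['K']}
r=fit(w,np.array([(131,21),(392,19),(382,287),(161,287)]),164,150,56,[545,335,0]); print(np.round(r[0][:2],1),np.degrees(r[0][2]),r[1])
b=r[0]
for n,q in {'0,-30':[(292,132),(341,132),(342,186),(292,186)],'0,30':[(207,132),(258,131),(259,186),(209,187)],'48,-30':[(291,56),(343,56),(343,118),(291,118)],'48,30':[(203,56),(256,55),(258,117),(204,118)]}.items():
    r=fit(w,np.array(q)[[0,1,2,3]],40,36,17,[545,335,0])
    d=r[0][:2]-b[:2]; print(n,np.round(r[0][:2],1),'rel',np.round(d,1),round(np.degrees(r[0][2]),1),round(r[1],1))
im=cv2.imread('pics/top7.png'); cv2.imwrite('pics/t7c.png',cv2.resize(im[195:310,110:310],None,fx=4,fy=4,interpolation=cv2.INTER_CUBIC))
E
```

```text
[546.3 335.4] 0.9928535331495423 0.6492621642037548
0,-30 [547.4 304.7] rel [  1.1 -30.7] 1.0 1.4
0,30 [546.5 364.8] rel [ 0.3 29.4] 0.3 1.5
48,-30 [596.1 305. ] rel [ 49.8 -30.4] 0.7 0.7
48,30 [595.6 364.7] rel [49.3 29.3] 0.3 2.0
```

View pics/t7c.png

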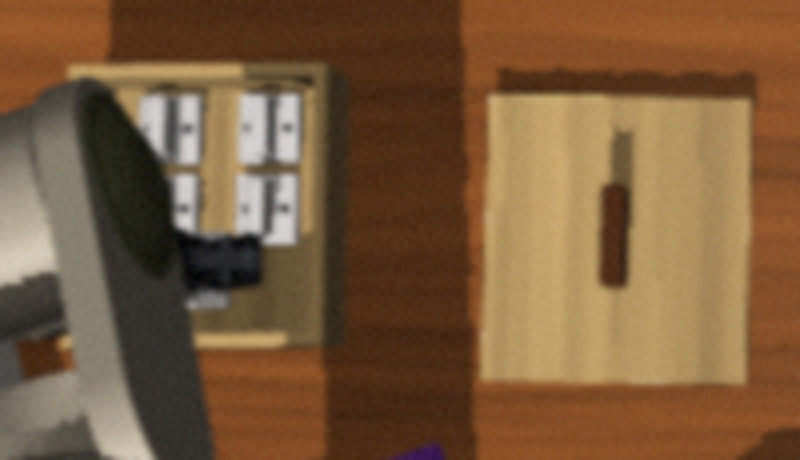

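```bash
echo "Bx=(546.2,335.4,np.radians(0.9))" >> h.py; python3 - <<'E'
from h import *
print(np.round(bp(-48,-30),1),plan(*bp(-48,-30),25,-89.1))
E
```

```text
[498.7 304.6] ([14.16, -0.27, -0.37], np.float64(-0.02))
```

Emit:
send_rows(
  rows="0 2 -0.3 -0.4 0;0 4 -0.3 -0.4 0;0 6 -0.3 -0.4 0;0 6 -0.3 -0.4 0;0 9 -0.3 -0.4 0;0 11 -0.3 -0.4 0;0 12.8 -0.3 -0.4 0;0 13.8 -0.3 -0.4 0;0 14.1 -0.3 -0.4 0;0 14.1 -0.3 -0.4 0;0 14.1 -0.3 -0.4 0",
)

```text
time_s: 50.5
eef_pos: [498.8, 305.7, 26.5]
ee_rot: [0.504, 0.497, 0.503, -0.496]
force: [0.1, -0.5, -0.2]
grip_width: 0.107
```

```bash
python3 - <<'E'
from h import *
s,w=wcap('w26'); print(s['time_s'],np.round(s['eef_pos'],1),s['force'],plan(*bp(-48,-30),19.2,-89.1))
E
```

```text
50.5 [498.8 305.7  26.5] [ 0.133361   -0.54032213 -0.23088946] ([0.73, -0.01, 0.11], np.float64(-0.01))
```

View pics/w26.png

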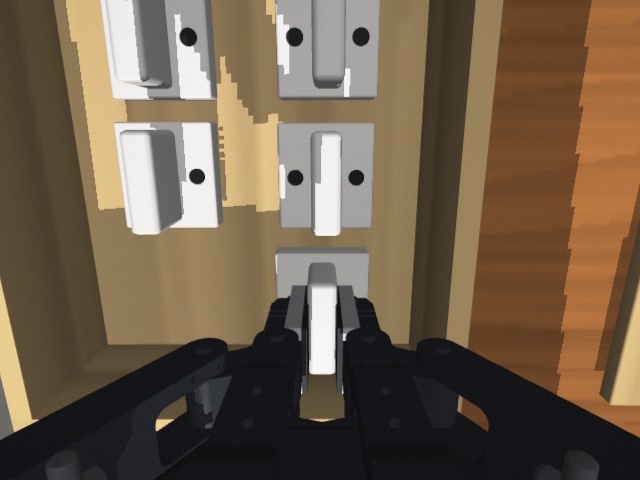

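Well clear of its neighbours. Lowering to contact.

Emit:
send_rows(
  rows="0 0.3 0 0.05 0;0 0.6 0 0.1 0;0 0.7 0 0.1 0;0 0.7 0 0.1 0",
)

```text
time_s: 50.95
eef_pos: [498.4, 304.5, 19.2]
ee_rot: [0.504, 0.496, 0.504, -0.496]
force: [-2.8, -1.8, 6.6]
grip_width: 0.105
```

Emit:
send_rows(
  rows="0.15 0 0 0 0;0.3 0 0 0 0;0.32 0 0 0 0;0.32 0 0 0 0;0.32 -1 0 0 0;0.32 -3 0 0 0;0.32 -6 0 0 0;0.32 -9 0 0 0;0.32 -12 0 0 0;0.32 -15 0 0 0;0.32 -17 0 0 0;0.32 -17 0 0 0",
)

```text
time_s: 52.15
eef_pos: [499.3, 304.9, 192.0]
ee_rot: [0.505, 0.498, 0.503, -0.494]
force: [0.1, 0.6, -0.2]
grip_width: 0.324
```

```bash
python3 - <<'E'
from h import *
s,w=wcap('w27'); print(s['time_s'],np.round(s['eef_pos'],1),s['force'],s['grip_width'],yawdir(s))
print(plan(535,96,180,-90,s))
E
```

```text
52.15 [499.3 304.9 192. ] [ 0.0813389   0.56398818 -0.24916338] 0.3235452274523086 -89.15907468155021
([1.18, 3.26, 20.95], np.float64(0.17))
```

View pics/w27.png

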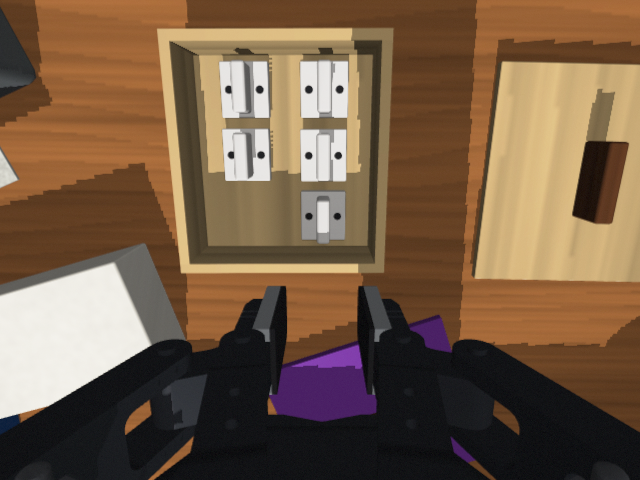

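All five feet are upright in the box. Now the plain wooden lid, not the purple one.

Emit:
send_rows(
  rows="0.5 0 0.5 3 0;0.5 0 1.2 7 0.1;0.5 0 2 12 0.1;0.5 0 2.8 16 0.2;0.5 1 3.3 20 0.2;0.5 1 3.3 21 0.2;0.5 1 3.3 21 0.2;0.5 1 3.3 21 0.2",
)

```text
time_s: 53.0
eef_pos: [534.0, 96.0, 178.2]
ee_rot: [-0.499, -0.501, -0.5, 0.501]
force: [-1.0, 0.5, -0.4]
grip_width: 0.501
```

```bash
python3 - <<'E'
from h import *
s,w=wcap('w28'); print(s['time_s'],np.round(s['eef_pos'],1),s['force'],s['grip_width'],yawdir(s))
sp(w,'lid_handle'); np.savez('w28.npz',view=w['view'],K=w['intrinsics'])
E
```

```text
53.0 [534.   96.  178.2] [-0.99001913  0.52784746 -0.39152737] 0.5009889853270175 -90.14033146105815
lid_handle [305.1, 249.5, 29.4] 0.87
lid_handle [530.8, 97.4, 27.3] 0.81
```

View pics/w28.png

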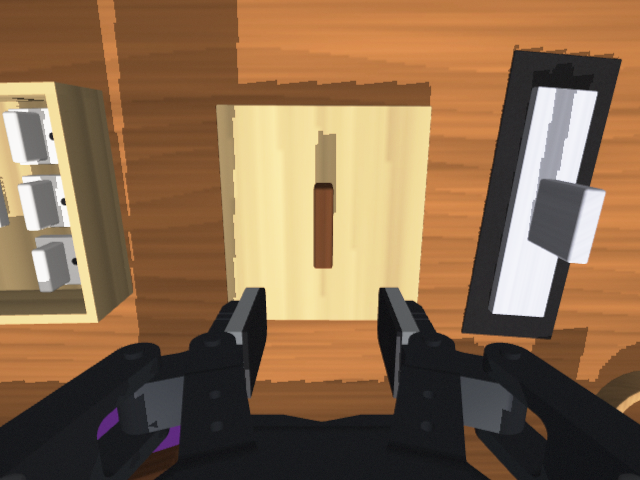

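```bash
python3 - <<'E'
from h import *
z=np.load('w28.npz'); w={'view':z['view'],'intrinsics':z['K']}
r=fit(w,np.array([(217,105),(431,107),(418,320),(231,320)]),172,158,14,[535,95,0]); print(np.round(r[0][:2],1),np.degrees(r[0][2]),r[1])
r=fit(w,np.array([(314,188),(332,188),(331.5,268),(314,268)]),60,14,44,[535,95,0]); print(np.round(r[0][:2],1),np.degrees(r[0][2]),r[1])
print(plan(531.5,95.5,80,-90.3))
E
```

```text
[531.6  94. ] -0.11327725848141573 1.5356929314950776
[532.2  95.1] -0.21043461563317717 1.0751445803273896
([9.85, -0.26, 0.09], np.float64(0.05))
```

Emit:
send_rows(
  rows="0.5 3 -0.2 0.1 0;0.5 6 -0.2 0.1 0;0.5 9 -0.2 0.1 0;0.5 12 -0.2 0.1 0;0.5 14 -0.2 0.1 0;0.5 15.2 -0.2 0.1 0;0.5 15.2 -0.2 0.1 0;0.5 15.2 -0.2 0.1 0;0.5 15.2 -0.2 0.1 0",
)

```text
time_s: 54.0
eef_pos: [533.0, 94.2, 27.6]
ee_rot: [0.5, 0.501, 0.499, -0.5]
force: [0.3, -0.1, -0.0]
grip_width: 0.499
```

Emit:
send_rows(
  rows="0.5 0.5 -0.1 0 0;0.5 1 -0.1 0 0;0.5 1 -0.1 0 0;0.5 1 -0.1 0 0;0 1 -0.1 0 0;0 1 -0.1 0 0;0 1 -0.1 0 0;0 1 -0.1 0 0;0 1 -0.1 0 0",
  grip_force=60,
)

```text
time_s: 54.9
eef_pos: [531.5, 94.1, 16.8]
ee_rot: [0.499, 0.501, 0.499, -0.501]
force: [0.1, -0.0, 4.3]
grip_width: 0.149
```

```bash
python3 - <<'E'
from h import *
s=ctrl.sense(); print(s['time_s'],np.round(s['eef_pos'],1),s['force'],s['grip_width'],yawdir(s))
E
```

```text
54.9 [531.5  94.1  16.8] [ 0.11667361 -0.0476096   4.33611623] 0.14926826229141452 -90.16526503323087
```

Emit:
send_rows(
  rows="0 -0.5 0 0 0;0 -1 0 0 0;0 -2.5 0 0 0;0 -5 0 0 0;0 -8 0 0 0;0 -11 0 0 0;0 -14 0 0 0;0 -14 0 0 0;0 -14 0 0 0",
)

```text
time_s: 55.8
eef_pos: [531.0, 94.0, 156.2]
ee_rot: [-0.499, -0.501, -0.499, 0.501]
force: [-0.3, -0.9, -3.5]
grip_width: 0.151
```

```bash
python3 - <<'E'
from h import *
s,w=wcap('w29'); print(s['time_s'],np.round(s['eef_pos'],1),s['force'],s['grip_width'],yawdir(s)); print(plan(546.2,335.4,155,-89.1,s))
c=capture('top'); save(c,'top8')
im=cv2.imread('pics/top8.png'); cv2.imwrite('pics/t8c.png',cv2.resize(im[195:310,110:310],None,fx=4,fy=4,interpolation=cv2.INTER_CUBIC))
E
```

```text
55.8 [531.   94.  156.2] [-0.32673285 -0.90226765 -3.53666877] 0.15142330694069997 -90.16430161787414
([0.12, 1.45, -24.14], np.float64(-0.21))
```

View pics/w29.png

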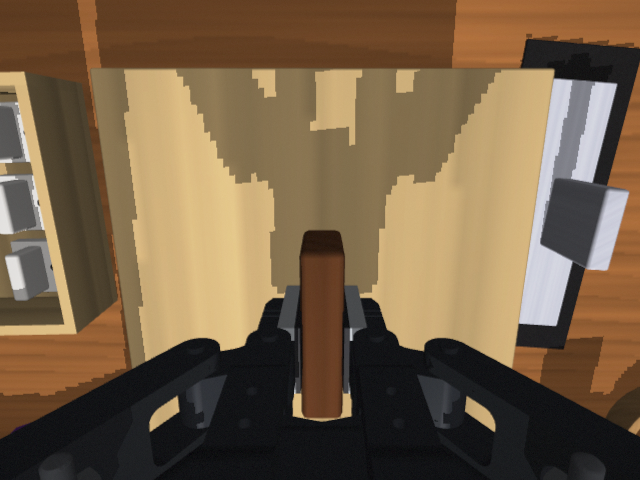

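View pics/t8c.png

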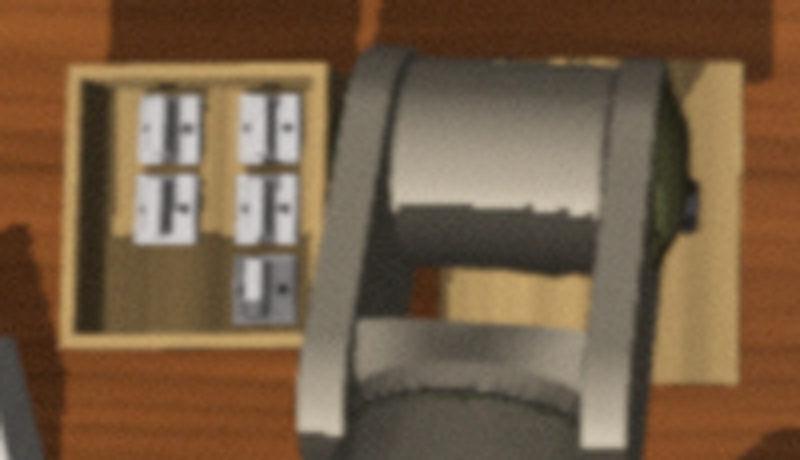

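```bash
python3 - <<'E'
from h import *
c=capture('top')
o=lambda l,f,ox,oy: np.array(l)/f+[ox,oy]
r=fit(c,o([(67,66),(330,64),(325,348),(60,348)],4,110,195),164,150,56,[546,335,0]);print(np.round(r[0][:2],1),np.degrees(r[0][2]),r[1])
r=fit(c,o([(47,75),(308,75),(305,358),(38,358)],4,110,195),164,150,56,[546,335,0]);print('old',np.round(r[0][:2],1),np.degrees(r[0][2]),r[1])
E
```

```text
[544.9 334.3] 0.9411133714352866 0.8277253404627061
old [539.  346.3] 0.8775531249006645 0.9055967583650499
```

Emit:
send_rows(
  rows="0 0 0.1 -2 0;0 0 0.3 -5 0;0 0 0.6 -9 -0.1;0 0 0.9 -13 -0.2;0 0 1.1 -17 -0.2;0 0 1.3 -21 -0.2;0 0 1.4 -23 -0.2;0 0 1.4 -24.1 -0.2;0 0 1.4 -24.1 -0.2;0 0 1.4 -24.1 -0.2;0 0 1.4 -24.1 -0.2",
)

```text
time_s: 57.05
eef_pos: [546.2, 333.8, 156.4]
ee_rot: [0.503, 0.497, 0.503, -0.497]
force: [0.1, -0.3, -2.5]
grip_width: 0.152
```

```bash
python3 - <<'E'
from h import *
s,w=wcap('w30'); print(s['time_s'],np.round(s['eef_pos'],1),s['force'],s['grip_width'],yawdir(s)); print(plan(546,335.1,80,-89.1,s))
c=capture('scene'); save(c,'s1'); c=capture('top'); save(c,'top9')
E
```

```text
57.05 [546.2 333.8 156.4] [ 0.07141654 -0.28776469 -2.52928392] 0.15190098828789844 -89.24566037192453
([7.64, -0.02, -0.14], np.float64(-0.03))
```

View pics/w30.png

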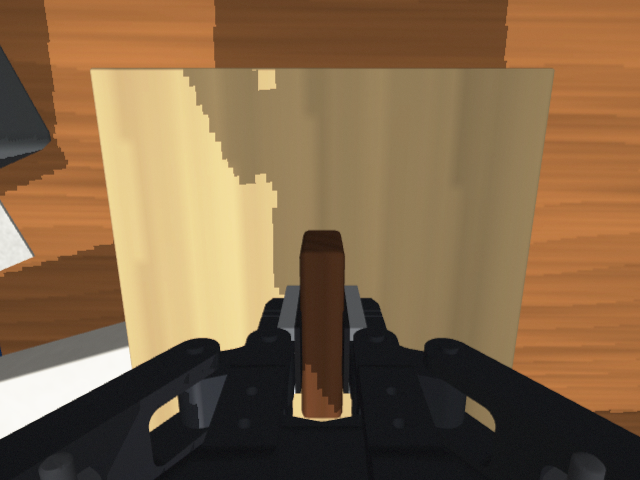

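View pics/s1.png

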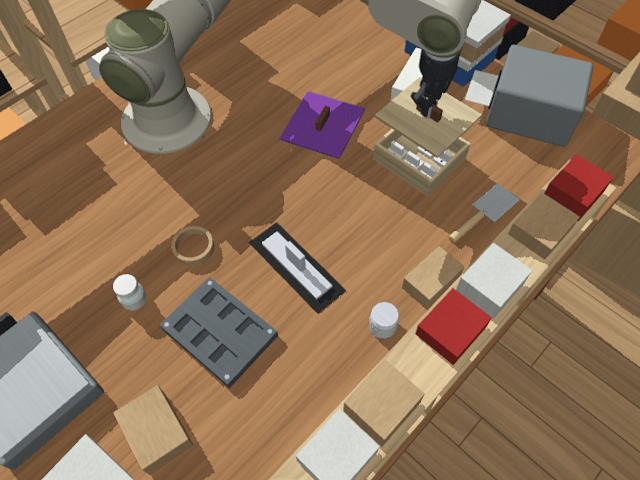

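```bash
python3 - <<'E'
import cv2
a=cv2.imread('pics/top9.png');cv2.imwrite('pics/t9c.png',cv2.resize(a[205:345,30:220],None,fx=4,fy=4,interpolation=cv2.INTER_CUBIC))
E
```

```text
(no output)
```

View pics/t9c.png

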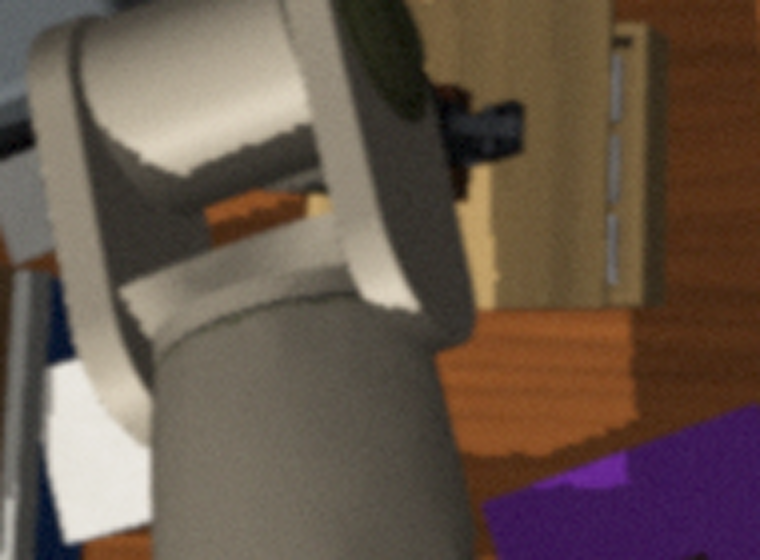

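```bash
python3 - <<'E'
from h import *
z=np.load('w25.npz'); V=z['view'];K=z['K']
def bp_(px,zz):
    C=-V[:3,:3].T@V[:3,3]; d=V[:3,:3].T@np.linalg.inv(K)@np.array([*px,1]); return C+d*(zz-C[2])/d[2]
print(bp_((126,253),0).round(0)); 
for h in (40,60,80,100): print(h,bp_((105,262),h).round(0))
print(np.round(rect(546,335.1,np.radians(.9),172,158,60),0))
E
```

```text
[470. 459.   0.]
40 [475. 454.  40.]
60 [482. 443.  60.]
80 [489. 431.  80.]
100 [496. 420. 100.]
[[631. 415.  60.]
 [633. 257.  60.]
 [461. 255.  60.]
 [459. 413.  60.]]
```

The white bystander box stays about 40 mm clear of the lid edge. Lowering.

Emit:
send_rows(
  rows="0 2 0 -0.1 0;0 4 0 -0.1 0;0 6 0 -0.1 0;0 7.4 0 -0.1 0;0 7.6 0 -0.1 0;0 7.6 0 -0.1 0;0 7.6 0 -0.1 0;0 7.6 0 -0.1 0",
)

```text
time_s: 58.0
eef_pos: [546.4, 336.2, 81.5]
ee_rot: [0.504, 0.497, 0.503, -0.496]
force: [-0.2, 0.0, -2.9]
grip_width: 0.153
```

```bash
python3 - <<'E'
from h import *
s,w=wcap('w31'); print(s['time_s'],np.round(s['eef_pos'],1),s['force'],s['grip_width'],yawdir(s)); print(plan(546,335.1,67,-89.1,s))
c=capture('scene'); a=c['pixels'][80:210,350:500,::-1]; cv2.imwrite('pics/s2c.png',cv2.resize(a,None,fx=4.5,fy=4.5,interpolation=cv2.INTER_CUBIC))
E
```

```text
58.0 [546.4 336.2  81.5] [-1.87464319e-01  2.82068574e-03 -2.94916222e+00] 0.15262015917815705 -89.16546205490611
([1.45, -0.05, 0.11], np.float64(-0.01))
```

View pics/s2c.png

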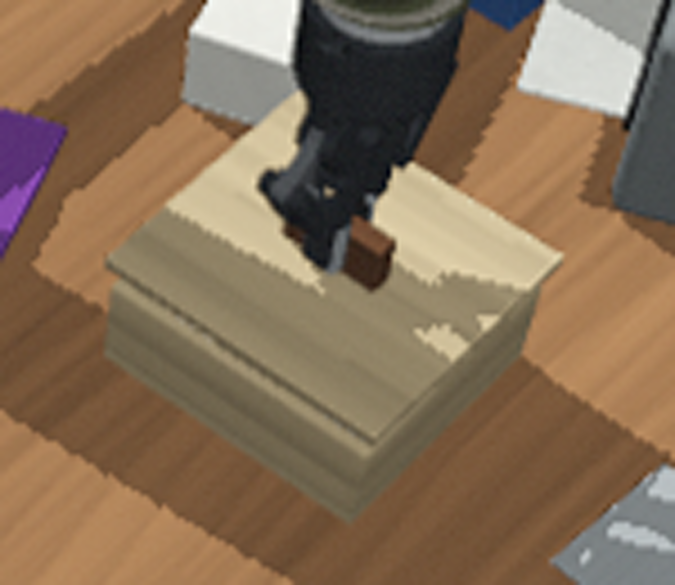

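Emit:
send_rows(
  rows="0 0.3 0 0.1 0;0 0.6 0 0.1 0;0 0.9 0 0.1 0;0 1.1 0 0.1 0;0 1.2 0 0.1 0;0 1.2 0 0.1 0",
)

```text
time_s: 58.7
eef_pos: [545.9, 335.0, 68.2]
ee_rot: [0.504, 0.496, 0.504, -0.496]
force: [0.2, 0.2, -2.2]
grip_width: 0.154
```

Emit:
send_rows(
  rows="0 0.1 0 0 0;0 0.15 0 0 0;0 0.15 0 0 0;0 0.15 0 0 0",
)

```text
time_s: 59.1
eef_pos: [546.0, 335.0, 67.0]
ee_rot: [0.504, 0.496, 0.504, -0.496]
force: [0.6, 0.7, -2.2]
grip_width: 0.152
```

Emit:
send_rows(
  rows="0 0.05 0 0 0;0 0.1 0 0 0;0 0.1 0 0 0",
)

```text
time_s: 59.4
eef_pos: [546.1, 335.0, 66.8]
ee_rot: [0.504, 0.496, 0.504, -0.496]
force: [-3.7, -2.4, 5.3]
grip_width: 0.147
```

Contact came at TCP z 66.8, exactly the predicted seated height. Releasing.

Emit:
send_rows(
  rows="0.2 0 0 0 0;0.4 0 0 0 0;0.5 0 0 0 0;0.5 0 0 0 0;0.5 -1 0 0 0;0.5 -3 0 0 0;0.5 -6 0 0 0;0.5 -9 0 0 0;0.5 -11 0 0 0;0.5 -11 0 0 0",
)

```text
time_s: 60.4
eef_pos: [547.2, 335.5, 179.9]
ee_rot: [0.505, 0.498, 0.503, -0.494]
force: [-0.1, -0.0, -0.5]
grip_width: 0.501
```

```bash
python3 - <<'E'
from h import *
s,w=wcap('w32'); print(s['time_s'],np.round(s['eef_pos'],1),s['force'],s['grip_width'],yawdir(s)); sp(w,'lid_handle')
print(plan(480,150,250,None,s)); np.savez('w32.npz',view=w['view'],K=w['intrinsics'])
E
```

```text
60.4 [547.2 335.5 179.9] [-0.09228219 -0.04290956 -0.45632754] 0.5005143919466 -89.16118855510656
lid_handle [548.2, 337.5, 77.4] 0.61
([-7.09, -6.94, 18.43], 0)
```

View pics/w32.png

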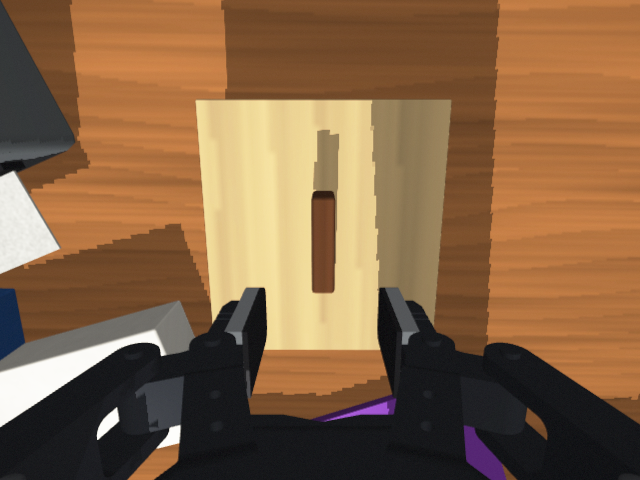

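Lid handle reads z 77, against 79 expected when seated. I'll back away and check from the outside cameras.

Emit:
send_rows(
  rows="0.5 -3 0 1 0;0.5 -5 -1 5 0;0.5 -7 -2 9 0;0.5 -7 -4 13 0;0.5 -7 -5 18 0;0.5 -7 -5 22 0;0.5 -7 -5 27 0;0.5 -7 -5 30 0;0.5 -7 -5 30 0;0.5 -7 -5 30 0",
)

```text
time_s: 61.5
eef_pos: [500.0, 34.1, 245.0]
ee_rot: [0.503, 0.496, 0.504, -0.497]
force: [-0.2, 0.3, 0.1]
grip_width: 0.501
```

```bash
python3 - <<'E'
from h import *
c=capture('top'); save(c,'topF'); sp(c,'lid_handle'); d=capture('scene'); save(d,'sF'); sp(d,'lid_handle');sp(d,'bar_handle')
cv2.imwrite('pics/sFc.png',cv2.resize(d['pixels'][80:210,350:500,::-1],None,fx=4.5,fy=4.5,interpolation=cv2.INTER_CUBIC))
cv2.imwrite('pics/tFc.png',cv2.resize(c['pixels'][195:310,110:380,::-1],None,fx=2.9,fy=2.9,interpolation=cv2.INTER_CUBIC))
E
```

```text
lid_handle [308.4, 251.4, 27.1] 0.85
lid_handle [779.2, 93.8, 0.2] 0.19
lid_handle [551.0, 337.0, 83.9] 0.98
lid_handle [304.6, 248.8, 31.4] 0.6
lid_handle [540.2, -73.5, 39.8] 0.24
bar_handle [539.0, -74.3, 39.5] 0.58
```

View pics/sFc.png

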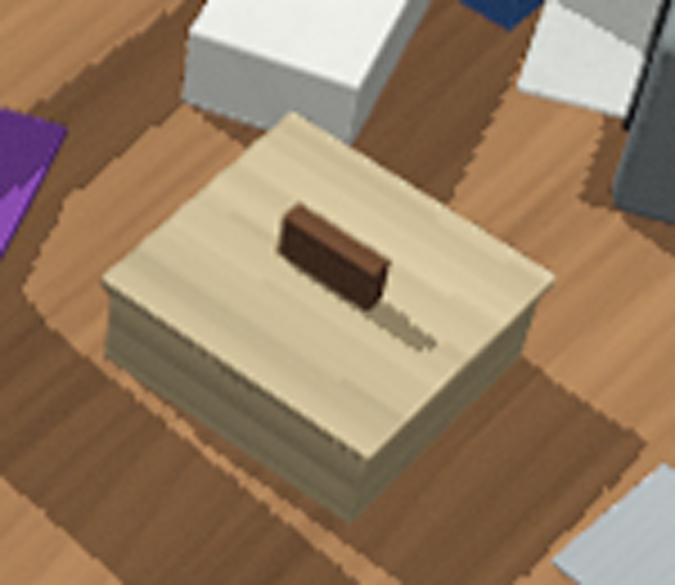

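View pics/tFc.png

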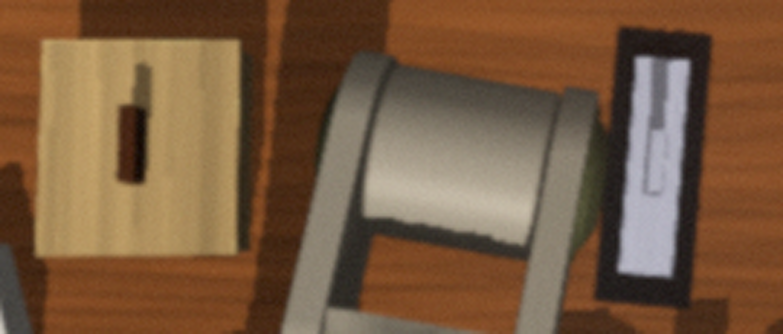

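View pics/sF.png

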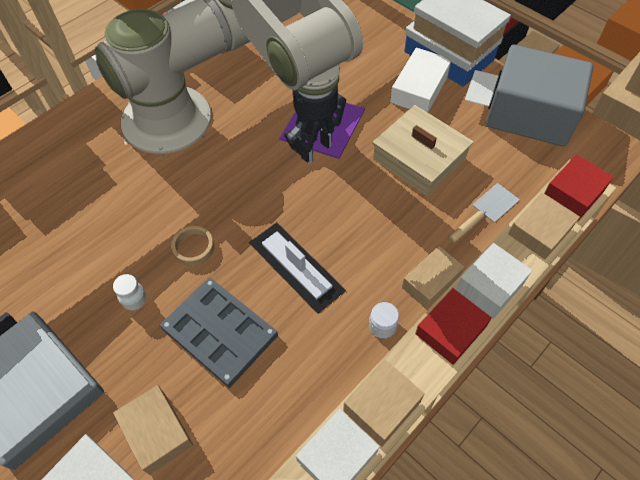

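The lid sits level, square and fully down, with an even overhang. The bar lies wholly on the mat, the mould is empty, and the bystanders haven't moved. Handing in.

```bash
python3 - <<'E'
from h import *
print(workorder.finish_job(), ctrl.sense()['time_s'])
E
```

```text
the job is handed in; nothing more can be done
the job is handed in; nothing more can be done
```

The job is done and was handed in at about 62 s of robot time. I laid the hold-down bar on the mat and stood all five castings upright in the stock box. I then put the plain wooden lid on and left the purple one alone.

- **Box knocked aside:** the box was found about 13 mm off before the last casting. I measured it again and used the new position for that casting and the lid.
- **Castings:** the last picture before the lid went on shows all five upright. Each was lowered until the floor took its weight, then released.
- **Lid:** it made contact exactly at the predicted seated height. In the outside views it looks level and square, with an even overhang.
- **Bar, mould and bystanders:** the bar lies wholly on the mat with black showing all round. The mould is empty, and the bystanders look unmoved.
- **Readings that disagreed:** the network put the lid handle at z 77 (wrist camera) and 84 (scene camera), against 79 expected. I took that as its usual error. In the last top picture it missed the lid on the box and reported only the purple one, plus a weak false hit.

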